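# Close up the alignment table for the night

### The arm

A 7-joint arm with a two-finger parallel gripper is mounted at the origin on the work surface. World frame = base frame: x ahead of the robot, y to its left, z up, the work surface at z = 0. Lengths are in m, angles in rad, forces in N, time in s.
With the tool pointing down it reaches from about 0.425 to 0.925 m from the base axis. Payload 6.8 kg.
Tool frame: the origin (TCP) lies between the finger pads; the fingertips stand finger_overhang ahead of it and the grasp point (between the pads) lies 6 mm ahead of it (finger_overhang is the distance from the TCP to the fingertips, in m); z points along the fingers, y is the line along which they close (so a half turn about z gives the same grasp; the last joint's range is limited). The gripper opens to 85 mm and grips with 20 to 120 N. Pads are 22 mm wide; open, the fingers measure 114 mm over their backs; the gripper's body (76 mm by 85 mm) begins 54 mm behind the grasp point. The pads swing forward as they close: fully open they stand 13 mm farther back than shut.
Start: joints at [-1.427, 0.477, 0.022, 1.555, -0.011, 1.109, -0.083], TCP at [0.168, 0.654, 0.256] pointing down, gripper open.
Joint ranges: [-2.96, 2.96], [-0.34, 2.1], [-1.41, 1.46], [0.24, 2.44], [-1.37, 4.51], [0.17, 1.92], [-2.96, 2.96]. Speed limits (rad/s): [2.39, 2.39, 3.14, 3.14, 3.14, 3.14, 3.14].

### API

Orientations are given as a unit quaternion [w, x, y, z].
In Python, from station import * gives the robot as it stands.
- The arm moves only by the tool drive_tool, never from a script. Its argument "increments" is a list of rows, each an object of numbers: "claw": the finger opening in m, from 0 to 0.0854; "dx", "dy", "dz": the shift along the tool's x, y, z in m; "wx", "wy", "wz": the turn, a rotation vector about the tool's x, y, z in degrees. A call has 1 to 20 rows; each row shifts and turns the commanded pose from where the row before left it, along the tool's axes as they then stand; what a row does not reach is not made up. A row lasts 1/8 s, in which the tool goes at most 62.5 mm and 10.7 degrees, less where a joint would pass 70% of its speed; a pose out of reach is approached as far as the arm can. A call with a gripper value outside its range is refused whole. The fingers move at their own pace and stop on an object; "newtons" is the grip in N (left out, the last holds). Time passes only in rows, so rows that do not move let the fingers close. It gives the time, the measured TCP pose, the force, the opening and the grip force at its end, in the units of the state.
- get_obs(): the state, without advancing time (a new reading comes with each control period).
- read_camera(name): name is "scene" or "top" or "wrist"; returns (picture, depth): 480x640x3 uint8, red, green, blue; 480x640 float32, m along the optical axis (not along the pixel's ray), 0 where there is no reading.
- calibration(name): a dict with "intrinsics" (3x3 intrinsics, pixels), "R" (3x3) and "t" (3): a world point X has camera coordinates R X + t; the wrist camera has in their place "mount" (4x4, takes a point from camera to tool coordinates, whose origin is the TCP and whose axes are the flange's). Camera axes: x right, y down, z forward; pixel columns grow to the right and rows downward; lengths in m; the calibration is good to about 2 mm. The wrist camera is an equidistant fisheye: a pixel r from the principal point sees the ray r / f radians off the axis. A picture is of the moment at which its call begins: read the wrist's pose just before it. calibration takes no time and is no camera call.
- hand_in(): hands the job in; it is judged then, once.
The state is a dict: "t": time; "q": joint angles; "joint_vel": joint speeds; "joint_torque": joint torques, N m; "eef_pos": TCP position; "tool_rot": TCP orientation; "contact_force": force on the tool from outside, world axes, zero at the start; "torque": the same for the moment, N m; "gripper_width": opening from 0.0 (shut) to 1.0 (fully open); "grasp_force": force on a finger pad.
Only numpy, scipy, OpenCV 4.12 (cv2) and the standard library are available. Lean on these libraries where they do the work, as an engineer would, in place of code of your own. Each camera call takes 0.05 s, during which the arm holds its last target. There are 200 camera calls.

### The job

Close up the alignment table for the night: put every loose lens cell into the storage case and lower the case's lid fully shut. Lift the beam guard all the way back to its stop, set the dust cap seated and level on the lens tube beneath it, and then lower the guard fully down onto its stop. Bring lid and guard gently to their stops, with no slam, and leave the other parts on the breadboard where they stand.

Things in the scene. Friction and masses are not known exactly. Their poses are not given: they have to be found in the camera images.
- case: grey plastic open-topped storage case, outside 150 (its x) x 200 (its y) x 55 mm high, walls and floor 5 mm, fixed to the breadboard. Origin at the centre of its underside, which lies on the breadboard (the breadboard's top is 12 mm above the table, z = 0.012). Its lid is hinged along the +x edge of its rim, the side away from the robot. Case and guard station stand left and right of the robot, either way round
- lid (a joint): lid of the case, rad: 0 = shut flat on the rim (its stop), about 1.57 = upright, 1.9 = leaning back on its open stop; starts open. The hinge axis is the case's y axis and the lid swings up from the -x side. Stiff friction hinge (0.45 N m): it stays at whatever angle it is left. Flat panel 150 x 200 x 6 mm
- lid_handle (a point): middle of the lid's bar handle: a round steel bar 8 mm thick and 100 mm long, parallel to the hinge, 45 mm beyond the panel's free edge and joined to it by an arm at each end (clear gap to the panel about 41 mm). It lies 195 mm from the hinge axis and 3 mm above the panel's underside, and turns with the lid
- lid_hinge (a point): middle of the lid's hinge axis, at the rim of the case: case frame (75, 0, 55) mm; its y axis is the hinge axis
- station: guard station: aluminium base plate 200 (x) x 180 (y) x 6 mm, fixed to the breadboard, with a rear wall at +x carrying the guard's hinge, and two slim steel stop posts with rubber tops at (-58, +-78) mm, 85 mm high. In its middle stands the lens tube. Origin at the centre of its underside
- guard (a joint): beam guard: flat framed clear panel 162 x 180 x 6 mm hinged over the station, rad: 0 = down flat on the stop posts (lower stop), 1.6 = upright at its open stop; starts down or a little open. The hinge axis is the station's y axis and it swings up from the -x side, the side nearest the robot. Stiff friction hinge (0.45 N m): it stays at whatever angle it is left
- guard_handle (a point): middle of the guard's bar handle: as on the lid, a steel bar 8 mm thick, 100 mm long, parallel to the hinge, 45 mm beyond the free edge. It lies 207 mm from the hinge axis and 3 mm above the panel's underside, and turns with the guard
- guard_hinge (a point): middle of the guard's hinge axis: station frame (92, 0, 85) mm; its y axis is the hinge axis
- tube_rim (a point): centre of the open top rim of the lens tube, an upright grey plastic tube fixed in the station, outside 48 mm, bore 40 mm; the rim is 50 mm above the station's underside, the bore about 40 mm deep
- cap: loose aluminium dust cap: a disc 56 mm across and 4 mm thick, with a round boss under it (35 mm across, 7 mm deep, tapered at the foot) that drops into the tube's bore, and a round knob on top, 20 mm across and 26 mm high, to hold it by; 37 mm high in all, about 50 g. Origin at the centre of the boss's underside, z up the knob; seated on the tube the origin lies 7 mm below the rim. It stands on the breadboard on its boss
- cell0: loose grey plastic lens cell (2 to 4 of the four are present): a square foot 38 x 38 x 6 mm with a round barrel 30 mm across on it, glass on top, 34 mm high in all, 80 g. Origin at the centre of the foot's underside, z up the barrel
- cell1: loose grey plastic lens cell (2 to 4 of the four are present): a square foot 38 x 38 x 6 mm with a round barrel 30 mm across on it, glass on top, 34 mm high in all, 80 g. Origin at the centre of the foot's underside, z up the barrel
- cell2: loose grey plastic lens cell (2 to 4 of the four are present): a square foot 38 x 38 x 6 mm with a round barrel 30 mm across on it, glass on top, 34 mm high in all, 80 g. Origin at the centre of the foot's underside, z up the barrel
- cell3: loose grey plastic lens cell (2 to 4 of the four are present): a square foot 38 x 38 x 6 mm with a round barrel 30 mm across on it, glass on top, 34 mm high in all, 80 g. Origin at the centre of the foot's underside, z up the barrel
- iris: bystander, leave alone: squat black iris diaphragm, 46 mm across, 22 mm high, with a short steel lever; loose, origin at the centre of its underside
- adjuster: bystander, leave alone: knurled brass adjuster knob standing on its head, 28 mm across, 30 mm high; loose, origin at the centre of its underside
- collar: bystander, leave alone: flat steel post collar (ring), 38 mm across, 14 mm high; loose, origin at the centre of its underside
- mount: bystander, leave alone: brass kinematic mirror mount on a 50 x 60 mm foot, 94 mm high; loose, origin at the centre of its underside
- mirror_stand: bystander, leave alone: slotted steel stand gripping a round silver mirror (70 mm) upright, 84 mm high; loose, origin at the centre of its underside
- post0: bystander, leave alone: stainless post on a 44 mm foot, 85 mm high; loose, origin at the centre of its underside
- post1: bystander, leave alone: second stainless post on a 44 mm foot, 85 mm high; loose, origin at the centre of its underside
Mind the look-alikes: they are no part of the job. Leave any orange look-alike of the cell1 alone. What is shaped like the cap but yellow is not meant.

How it is judged:
By the outcome, as a careful person would: the job done as asked, in the order asked, and still so for the second after the job is handed in, with the robot touching nothing.
Of cell0, cell1, cell2, cell3 only 2 to 4 are there at a start; the rules pass over those that are not, and their reading is None.
At some moment in a run one of cell0, cell1, cell2, cell3 may be knocked a few centimetres aside while the robot is not near it.
Once in a run the grip may slacken for a moment while it holds something.
It also fails if it takes over 210 s, if anything falls off the work surface, if the arm or the gripper's body presses on something with over 40 N, if the wrist force passes 120 N, or if a joint passes its speed limit or range.

## Working session

There is one attempt and no reset: what is moved stays moved. The work goes in short steps, Python scripts to look and compute and a tool call to move; the robot and the scene stay as the last step left them, time stands still between calls to the robot, and variables do not carry over. Pictures are saved under pics/ and viewed, at most 14 in all, crops included, and the job is handed in when it is done.

Besides the shell and the picture viewer there is one more tool, called after "Request:" as name([rows], argument=value, ...), one row to a line, values as JSON. drive_tool: Moves the arm, as the interface text tells. Its arguments: {"type":"object","properties":{"increments":{"type":"array","items":{"type":"object","properties":{"claw":{"type":"number"},"dx":{"type":"number"},"dy":{"type":"number"},"dz":{"type":"number"},"wx":{"type":"number"},"wy":{"type":"number"},"wz":{"type":"number"}}}},"newtons":{"type":"number"}},"required":["increments"]}

```bash
ls; mkdir -p pics; cat > h.py <<'E'
from station import *
import numpy as np, cv2
from scipy.spatial.transform import Rotation as Ro
def cloud(n, d):
    c=calibration(n); K=np.array(c["intrinsics"]); R=np.array(c["R"]); t=np.array(c["t"])
    v,u=np.mgrid[:480,:640]
    P=np.stack([(u-K[0,2])/K[0,0]*d,(v-K[1,2])/K[1,1]*d,d],-1)
    W=(P-t)@R; W[d<=0]=np.nan
    return W
def toolrot():
    q=get_obs()["tool_rot"]; return Ro.from_quat([q[1],q[2],q[3],q[0]])
def snap(n,f):
    p,d=read_camera(n); cv2.imwrite(f"pics/{f}.png",p[:,:,::-1]); np.savez(f"pics/{f}.npz",p=p,d=d); return p,d
E
python3 - <<'E'
from h import *
o=get_obs()
print({k:np.round(v,3) for k,v in o.items()})
print(toolrot().as_matrix().round(3))
for n in("scene","top","wrist"):
    snap(n,n+"0"); print(n,calibration(n))
E
```

```text
pics
{'t': np.float64(0.0), 'q': array([-1.427,  0.478,  0.022,  1.556, -0.012,  1.109, -0.083]), 'joint_vel': array([-0.001, -0.001, -0.001, -0.001,  0.001,  0.003, -0.003]), 'joint_torque': array([-1.0000e-03, -5.9646e+01,  1.6070e+00, -2.8119e+01,  1.2000e-02,
        9.0000e-03, -0.0000e+00]), 'eef_pos': array([0.168, 0.653, 0.255]), 'tool_rot': array([-0.   ,  0.126,  0.992, -0.001]), 'contact_force': array([0.461, 0.006, 0.573]), 'torque': array([ 0.003,  0.024, -0.003]), 'grasp_force': np.float64(0.0), 'gripper_width': np.float64(1.003)}
[[-0.968  0.249 -0.   ]
 [ 0.249  0.968 -0.002]
 [-0.    -0.002 -1.   ]]
scene {'intrinsics': array([[530.12359999,   0.        , 313.67563862],
       [  0.        , 530.12359999, 233.97785753],
       [  0.        ,   0.        ,   1.        ]]), 'R': array([[-0.02048647,  0.99971313,  0.01240796],
       [ 0.76155628,  0.02364461, -0.64766733],
       [-0.64777492, -0.00381906, -0.7618222 ]]), 't': array([ 0.00476713, -0.30250315,  1.73523019])}
top {'intrinsics': array([[555.87812387,   0.        , 320.77823131],
       [  0.        , 555.87812387, 240.6476659 ],
       [  0.        ,   0.        ,   1.        ]]), 'R': array([[ 0.00676659, -0.99986788, -0.01477969],
       [-0.99408881, -0.00512442, -0.10844897],
       [ 0.1083589 ,  0.01542616, -0.99399214]]), 't': array([0.0156641 , 0.5113245 , 1.23225051])}
wrist {'intrinsics': array([[371.64829954,   0.        , 313.46920572],
       [  0.        , 371.64829954, 236.37410174],
       [  0.        ,   0.        ,   1.        ]]), 'mount': array([[-9.64985918e-04, -9.47097837e-01, -3.20943540e-01,
         8.17290732e-02],
       [ 9.99998176e-01, -3.84846311e-04, -1.87103641e-03,
         4.83751756e-04],
       [ 1.64854060e-03, -3.20944760e-01,  9.47096480e-01,
        -1.18287364e-01],
       [ 0.00000000e+00,  0.00000000e+00,  0.00000000e+00,
         1.00000000e+00]])}
```

View pics/top0.png

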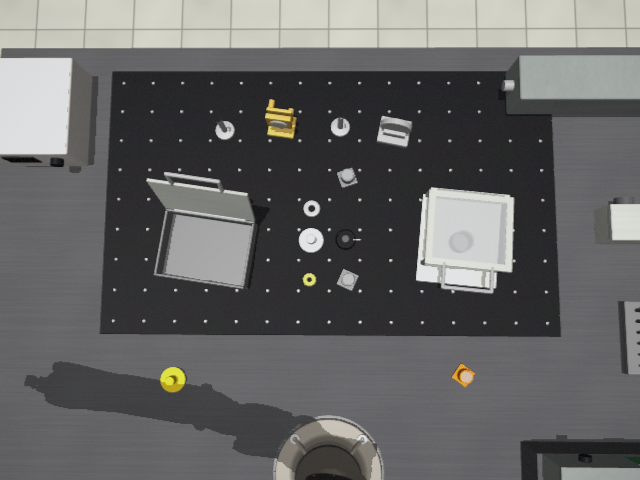

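View pics/scene0.png

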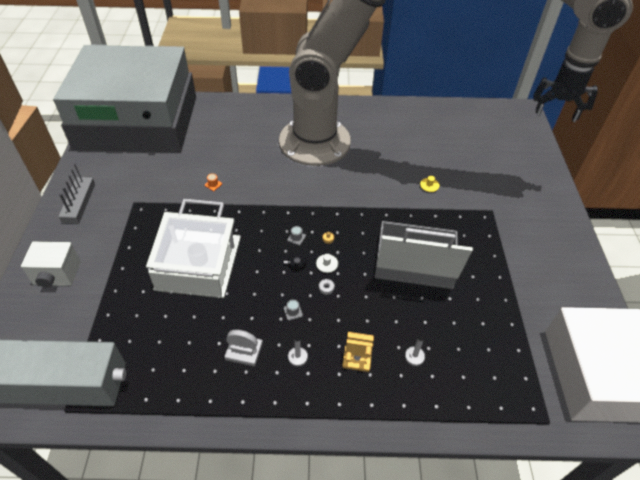

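The top view shows the case on the left (about (205,245)) with its lid open, and the guard station on the right (about (467,235)), guard apparently down or slightly open. Two grey cells are at (347,177) and (347,280) and the cap is at (311,240). The orange and yellow look-alikes are off the board.

```bash
cat > m.py <<'E'
from h import *
def comps(f="top0",zmin=0.017,zmax=0.2,n="top"):
    z=np.load(f"pics/{f}.npz"); W=cloud(n,z["d"]); H=W[...,2]
    m=((H>zmin)&(H<zmax)&(W[...,0]>0.3)&(W[...,0]<0.95)&(abs(W[...,1])<.5)).astype(np.uint8)
    k,l,s,c=cv2.connectedComponentsWithStats(m)
    for i in range(1,k):
        if s[i,4]<40: continue
        P=W[l==i]; zt=np.percentile(P[:,2],95); T=P[P[:,2]>zt-.006]
        print(i,s[i],"c",c[i].round(),"zmax",zt.round(4),"topmid",((T.min(0)+T.max(0))/2).round(4),"ext",(P.max(0)-P.min(0)).round(3)[:2], "rgb",z["p"][l==i].mean(0).round())
    return W,l,z["p"]
if __name__=="__main__":
    W,l,p=comps()
    for uv in [(205,250),(300,150),(467,205),(450,215),(430,235),(467,285),(460,241),(480,200)]:
        print(uv,W[uv[1],uv[0]].round(4))
    z=np.load("pics/top0.npz")
    img=cv2.resize(z["p"][160:310,130:540,::-1],None,fx=1.95,fy=1.95,interpolation=cv2.INTER_CUBIC)
    H=np.nan_to_num(W[160:310,130:540,2]); hm=cv2.applyColorMap(np.clip(H/0.2*255,0,255).astype(np.uint8),cv2.COLORMAP_TURBO)
    hm=cv2.resize(hm,(img.shape[1],img.shape[0]),interpolation=cv2.INTER_NEAREST)
    cv2.imwrite("pics/a.png",np.vstack([img,hm]))
E
python3 m.py
```

```text
1 [ 502   55   62   60 3145] c [533.  84.] zmax 0.124 topmid [ 0.8592 -0.4536  0.1237] ext [0.104 0.113] rgb [125. 129. 127.]
547 [265  97  33  41 834] c [280. 121.] zmax 0.1091 topmid [0.7899 0.1127 0.1084] ext [0.099 0.072] rgb [168. 148.  81.]
954 [330 116  19  21 267] c [339. 126.] zmax 0.0777 topmid [ 0.7764 -0.024   0.0856] ext [0.048 0.042] rgb [172. 171. 171.]
957 [376 116  37  33 823] c [394. 131.] zmax 0.0961 topmid [ 0.7676 -0.1481  0.0961] ext [0.074 0.085] rgb [152. 151. 152.]
980 [215 118  20  24 283] c [224. 130.] zmax 0.0821 topmid [0.7692 0.2449 0.0871] ext [0.056 0.044] rgb [164. 164. 164.]
1967 [337 168  20  20 245] c [346. 177.] zmax 0.0506 topmid [ 0.6604 -0.0398  0.0495] ext [0.045 0.044] rgb [152. 152. 153.]
2273 [ 149  185  109  104 6913] c [205. 235.] zmax 0.1798 topmid [0.587  0.2606 0.1869] ext [0.231 0.252] rgb [139. 139. 138.]
2322 [ 415  187  101  107 8350] c [465. 237.] zmax 0.1244 topmid [ 0.4647 -0.2894  0.1264] ext [0.242 0.23 ] rgb [204. 206. 204.]
2495 [302 200  18  18 195] c [311. 208.] zmax 0.0317 topmid [0.5863 0.0416 0.0297] ext [0.039 0.039] r
[... 225 characters left out ...]
7] ext [0.047 0.059] rgb [48. 48. 49.]
2891 [342 235   8   8  42] c [345. 238.] zmax 0.0399 topmid [ 0.5165 -0.0347  0.0373] ext [0.014 0.016] rgb [107. 107. 109.]
3255 [336 269  22  21 249] c [347. 279.] zmax 0.0505 topmid [ 0.4251 -0.0402  0.0485] ext [0.045 0.048] rgb [168. 169. 169.]
3289 [302 273  14  15 116] c [309. 279.] zmax 0.0295 topmid [0.4244 0.0448 0.0298] ext [0.031 0.03 ] rgb [202. 199. 109.]
(205, 250) [0.4895 0.2839 0.017 ]
(300, 150) [0.7243 0.0687 0.018 ]
(467, 205) [ 0.5811 -0.2942  0.1044]
(450, 215) [ 0.5585 -0.2565  0.1095]
(430, 235) [ 0.5156 -0.2136  0.1092]
(467, 285) [ 0.4134 -0.312   0.017 ]
(460, 241) [ 0.5028 -0.276   0.112 ]
(480, 200) [ 0.5919 -0.3219  0.1051]
```

View pics/a.png

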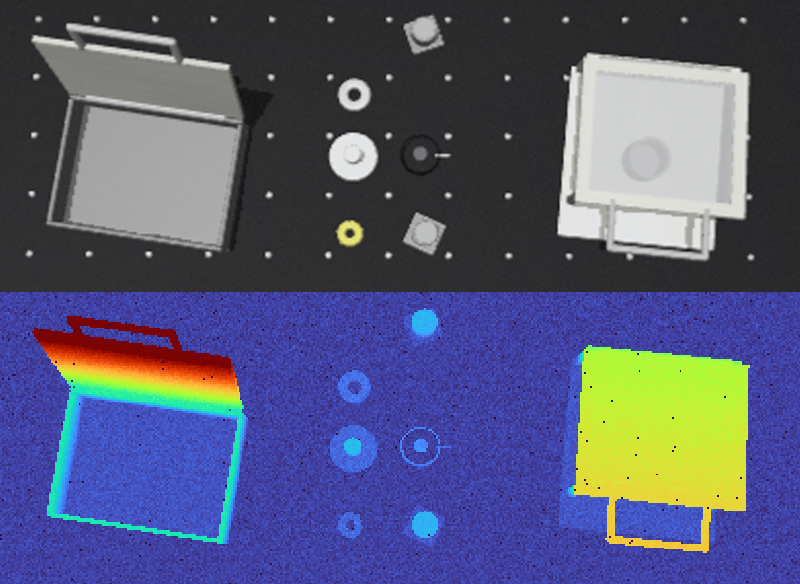

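```bash
cat > fit.py <<'E'
from h import *
z=np.load("pics/top0.npz"); W=cloud("top",z["d"])
m=cv2.boxFilter(np.nan_to_num(W[...,2]),-1,(1,1))
b=W[(abs(W[...,0]-.62)<.25)&(abs(W[...,1])<.4)&(W[...,2]<.03)]
A=np.c_[b[:,0],b[:,1],np.ones(len(b))]
co=np.linalg.lstsq(A,b[:,2],rcond=None)[0]; r=b[:,2]-A@co
print("board median z",np.median(b[:,2]),"plane",co.round(4),"std",r.std())
def box(M,name):
    P=W[M][:,:2]; c,s,a=cv2.minAreaRect((P*1000).astype(np.float32)); print(name,np.round(c),np.round(s),round(a,2),len(P))
    return cv2.boxPoints((c,s,a))
X,Y,Z=W[...,0],W[...,1],W[...,2]
cs=(Y>.12)&(Y<.45)&(X>.38)&(X<.66)
rim=cs&(Z>.060)&(Z<.072); print(box(rim&(X<.57),"rim").round())
# station panel plane
st=(Y<-.15)&(Y>-.45)&(X>.36)&(X<.65)
pm=(st&(Z>.095)).astype(np.uint8)
pe=cv2.morphologyEx(pm,cv2.MORPH_OPEN,np.ones((15,15)))>0
P=W[cv2.erode(pe.astype(np.uint8),np.ones((5,5)))>0]; c0=P.mean(0); n=np.linalg.svd(P-c0,full_matrices=False)[2][2]; n*=np.sign(n[2]); print("panel n",n.round(4),"c",c0.round(4), "ang",np.degrees(np.arccos(n[2])),"tilt dir",np.degrees(np.arctan2(n[1],n[0])))
print(box(pe,"panel").round())
hd=(pm>0)&~cv2.dilate(pe.astype(np.uint8),np.ones((5,5))).astype(bool)&(X<.48)
print(box(hd,"guardhandle").round(), "z",np.median(W[hd][:,2]))
# lid plane
lm=(Y>.12)&(Y<.45)&(X>.5)&(X<.75)&(Z>.085)
le=cv2.morphologyEx(lm.astype(np.uint8),cv2.MORPH_OPEN,np.ones((11,11)))
P=W[cv2.erode(le,np.ones((5,5)))>0]; c0=P.mean(0); n=np.linalg.svd(P-c0,full_matrices=False)[2][2]; print("lid n",n.round(4),"c",c0.round(4),"yaw",np.degrees(np.arctan2(n[1],n[0])))
hd=(Y>.12)&(Y<.45)&(X>.5)&(X<.8)&(Z>.225)
print(box(hd,"lidhandle").round(), W[hd].mean(0))
bp=st&(Z>.014)&(Z<.03)
# cells: foot yaw
for n_,cx,cy in(("far",.660,-.040),("near",.425,-.040)):
    M=(abs(X-cx)<.04)&(abs(Y-cy)<.04)&(z["p"].mean(2)>90)&(Z<.06)
    k,l,s,c=cv2.connectedComponentsWithStats(M.astype(np.uint8)); i=1+s[1:,4].argmax()
    box(l==i,n_); box((l==i)&(Z<.026),n_+" foot"); T=W[(l==i)&(Z>.04)]; print((T.min(0)+T.max(0))/2, np.median(T,0))
M=(abs(X-.5137)<.04)&(abs(Y-.0425)<.04)
T=W[M&(Z>.018)&(Z<.03)]; T2=W[M&(Z>.04)]; print("cap disc",(T.min(0)+T.max(0))/2,"knob",np.median(T2,0))
E
python3 fit.py
```

```text
board median z 0.013689919653844543 plane [-0.003   0.0017  0.0159] std 0.003460014431222859
rim [492. 276.] [202. 154.] 81.98 699
[[401. 186.]
 [554. 165.]
 [582. 365.]
 [430. 387.]]
panel n [ 0.1151 -0.0105  0.9933] c [ 0.5323 -0.2993  0.112 ] ang 6.634278986704587 tilt dir -5.22829080707834
panel [ 529. -296.] [181. 166.] 84.98 5813
[[ 438. -379.]
 [ 604. -393.]
 [ 620. -213.]
 [ 454. -198.]]
guardhandle [ 434. -288.] [181.  77.] 87.73 679
[[ 392. -377.]
 [ 469. -380.]
 [ 476. -199.]
 [ 399. -196.]] z 0.12451740350581322
lid n [ 0.9705 -0.142  -0.1946] c [0.5824 0.26   0.1622] yaw -8.322968553594965
lidhandle [601. 259.] [107.  15.] 81.59 300
[[586. 207.]
 [601. 205.]
 [616. 310.]
 [602. 312.]] [0.60292716 0.25782203 0.25753649]
far [660. -40.] [39. 41.] 18.51 253
far foot [660. -40.] [39. 41.] 18.51 119
[ 0.66028534 -0.03984019  0.04717436] [ 0.65925345 -0.03984385  0.04735607]
near [424. -42.] [39. 39.] 66.0 293
near foot [424. -42.] [39. 39.] 66.0 153
[ 0.42507223 -0.04027749  0.04629814] [ 0.42408979 -0.04017647  0.04728271]
cap disc [0.51355376 0.04356835 0.02400362] knob [0.51271977 0.0424257  0.05032218]
```

```bash
python3 -c "
import station; print([n for n in dir(station) if n[0]!='_']); print(getattr(station,'finger_overhang',None))"
```

```text
['PlanningError', 'calibration', 'finger_overhang', 'get_obs', 'hand_in', 'read_camera']
0.025
```

Request:
drive_tool([
  {"dz": -0.03,"wz": 9.45,"claw": 0.055},
  {"dz": -0.03,"wz": 9.45},
  {"dz": -0.03,"wz": 9.45},
  {"wz": 9.45},
  {"wz": 9.45},
  {"wz": 9.45},
  {"wz": 9.45},
  {"wz": 9.45},
  {},
])

```text
schema error: expected keys claw, dx, dy, dz, wx, wy, wz
```

Request:
drive_tool([
  {"claw": 0.055,"dx": 0,"dy": 0,"dz": -0.03,"wx": 0,"wy": 0,"wz": 9.45},
  {"claw": 0.055,"dx": 0,"dy": 0,"dz": -0.03,"wx": 0,"wy": 0,"wz": 9.45},
  {"claw": 0.055,"dx": 0,"dy": 0,"dz": -0.03,"wx": 0,"wy": 0,"wz": 9.45},
  {"claw": 0.055,"dx": 0,"dy": 0,"dz": 0,"wx": 0,"wy": 0,"wz": 9.45},
  {"claw": 0.055,"dx": 0,"dy": 0,"dz": 0,"wx": 0,"wy": 0,"wz": 9.45},
  {"claw": 0.055,"dx": 0,"dy": 0,"dz": 0,"wx": 0,"wy": 0,"wz": 9.45},
  {"claw": 0.055,"dx": 0,"dy": 0,"dz": 0,"wx": 0,"wy": 0,"wz": 9.45},
  {"claw": 0.055,"dx": 0,"dy": 0,"dz": 0,"wx": 0,"wy": 0,"wz": 9.45},
  {"claw": 0.055,"dx": 0,"dy": 0,"dz": 0,"wx": 0,"wy": 0,"wz": 0},
])

```text
t: 1.27
eef_pos: [0.168, 0.6536, 0.3459]
tool_rot: [0.0, 0.707, 0.708, -0.0]
contact_force: [1.0, -1.0, -0.2]
gripper_width: 0.642
grasp_force: 0.0
```

Request:
drive_tool([
  {"claw": 0.055,"dx": -0.0495,"dy": 0.035,"dz": 0,"wx": 0,"wy": 0,"wz": 0},
  {"claw": 0.055,"dx": -0.0495,"dy": 0.035,"dz": 0,"wx": 0,"wy": 0,"wz": 0},
  {"claw": 0.055,"dx": -0.0495,"dy": 0.035,"dz": 0,"wx": 0,"wy": 0,"wz": 0},
  {"claw": 0.055,"dx": -0.0495,"dy": 0.035,"dz": 0,"wx": 0,"wy": 0,"wz": 0},
  {"claw": 0.055,"dx": -0.0495,"dy": 0.035,"dz": 0,"wx": 0,"wy": 0,"wz": 0},
  {"claw": 0.055,"dx": -0.0495,"dy": 0.035,"dz": 0,"wx": 0,"wy": 0,"wz": 0},
  {"claw": 0.055,"dx": -0.0495,"dy": 0.035,"dz": 0,"wx": 0,"wy": 0,"wz": 0},
  {"claw": 0.055,"dx": -0.0495,"dy": 0.035,"dz": 0,"wx": 0,"wy": 0,"wz": 0},
  {"claw": 0.055,"dx": -0.0495,"dy": 0.035,"dz": 0,"wx": 0,"wy": 0,"wz": 0},
  {"claw": 0.055,"dx": -0.0495,"dy": 0.035,"dz": 0,"wx": 0,"wy": 0,"wz": 0},
  {"claw": 0.055,"dx": -0.0495,"dy": 0.035,"dz": 0,"wx": 0,"wy": 0,"wz": 0},
  {"claw": 0.055,"dx": -0.0495,"dy": 0.035,"dz": 0,"wx": 0,"wy": 0,"wz": 0},
  {"claw": 0.055,"dx": -0.0495,"dy": 0.035,"dz": 0,"wx": 0,"wy": 0,"wz": 0},
  {"claw": 0.055,"dx": -0.0495,"dy": 0.035,"dz": 0,"wx": 0,"wy": 0,"wz": 0},
  {"claw": 0.055,"dx": 0,"dy": 0.0,"dz": 0.05,"wx": 0,"wy": 0,"wz": 0},
  {"claw": 0.055,"dx": 0,"dy": 0,"dz": 0.05,"wx": 0,"wy": 0,"wz": 0},
  {"claw": 0.055,"dx": 0,"dy": 0,"dz": 0.05,"wx": 0,"wy": 0,"wz": 0},
  {"claw": 0.055,"dx": 0,"dy": 0,"dz": 0,"wx": 0,"wy": 0,"wz": 0},
])

```text
t: 3.52
eef_pos: [0.6552, -0.0389, 0.1924]
tool_rot: [-0.003, 0.706, 0.708, -0.003]
contact_force: [0.2, 0.4, 0.4]
gripper_width: 0.643
grasp_force: 0.0
```

```bash
cat >> h.py <<'E'
def wcloud():
    o=get_obs(); R=toolrot().as_matrix(); e=np.array(o["eef_pos"])
    p,d=read_camera("wrist"); c=calibration("wrist"); K=np.array(c["intrinsics"]); M=np.array(c["mount"])
    v,u=np.mgrid[:480,:640]; x=(u-K[0,2])/K[0,0]; y=(v-K[1,2])/K[1,1]; r=np.hypot(x,y)+1e-9
    th=np.minimum(r,1.5); s=np.tan(th)/r
    P=np.stack([x*s*d,y*s*d,d],-1); T=P@M[:3,:3].T+M[:3,3]; W=T@R.T+e; W[(d<=0)|(r>1.3)]=np.nan
    return W,p,T
def blobs(W,lo,hi,mn=60,x=(.3,.95),y=(-.5,.5)):
    m=((W[...,2]>lo)&(W[...,2]<hi)&(W[...,0]>x[0])&(W[...,0]<x[1])&(W[...,1]>y[0])&(W[...,1]<y[1])).astype(np.uint8)
    k,l,s,c=cv2.connectedComponentsWithStats(m)
    for i in range(1,k):
        if s[i,4]<mn: continue
        P=W[l==i]; q=np.percentile(P,[2,98],axis=0)
        print("blob",s[i,4],"mid",q.mean(0).round(4),"ext",(q[1]-q[0]).round(4))
E
python3 - <<'E'
from h import *
W,p,T=wcloud(); cv2.imwrite("pics/w1.png",p[:,:,::-1])
print(get_obs()["eef_pos"]); blobs(W,.04,.056,150,(.55,.75),(-.15,.1))
z=snap("top","top1"); Wt=cloud("top",z[1]); blobs(Wt,.042,.056,30,(.35,.75),(-.15,.1))
E
```

```text
[ 0.65716134 -0.03938159  0.19557777]
blob 1213 mid [ 0.6615 -0.0402  0.0458] ext [0.0261 0.0269 0.0059]
blob 140 mid [ 0.4241 -0.0403  0.0476] ext [0.0265 0.0266 0.009 ]
```

View pics/w1.png

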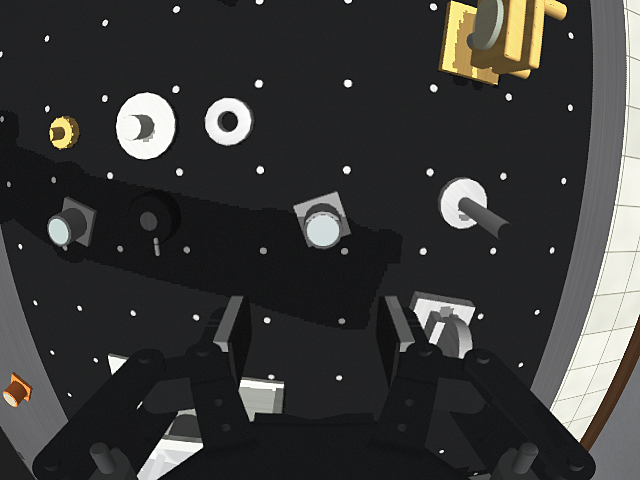

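The wrist view shows the far cell upright at (323,230), between and ahead of the open fingers. The near cell is at (70,225).

Request:
drive_tool([
  {"claw": 0.055,"dx": -0.001,"dy": 0.003,"dz": 0.04,"wx": 0,"wy": 0,"wz": 0},
  {"claw": 0.055,"dx": 0,"dy": 0,"dz": 0.04,"wx": 0,"wy": 0,"wz": 0},
  {"claw": 0.055,"dx": 0,"dy": 0,"dz": 0.03,"wx": 0,"wy": 0,"wz": 0},
  {"claw": 0.055,"dx": 0,"dy": 0,"dz": 0.02,"wx": 0,"wy": 0,"wz": 0},
  {"claw": 0.055,"dx": 0,"dy": 0,"dz": 0.019,"wx": 0,"wy": 0,"wz": 0},
  {"claw": 0.055,"dx": 0,"dy": 0,"dz": 0,"wx": 0,"wy": 0,"wz": 0},
  {"claw": 0.02,"dx": 0,"dy": 0,"dz": 0,"wx": 0,"wy": 0,"wz": 0},
  {"claw": 0.02,"dx": 0,"dy": 0,"dz": 0,"wx": 0,"wy": 0,"wz": 0},
  {"claw": 0.02,"dx": 0,"dy": 0,"dz": 0,"wx": 0,"wy": 0,"wz": 0},
  {"claw": 0.02,"dx": 0,"dy": 0,"dz": 0,"wx": 0,"wy": 0,"wz": 0},
  {"claw": 0.02,"dx": 0,"dy": 0,"dz": 0,"wx": 0,"wy": 0,"wz": 0},
], newtons=50)

```text
t: 5.0
eef_pos: [0.6619, -0.0407, 0.0487]
tool_rot: [0.001, 0.707, 0.707, 0.001]
contact_force: [-0.3, 1.3, 7.1]
gripper_width: 0.333
grasp_force: 49.7
```

Request:
drive_tool([
  {"claw": 0.02,"dx": 0,"dy": 0,"dz": -0.03,"wx": 0,"wy": 0,"wz": 0},
  {"claw": 0.02,"dx": 0,"dy": 0,"dz": -0.04,"wx": 0,"wy": 0,"wz": 0},
  {"claw": 0.02,"dx": 0,"dy": -0.02,"dz": -0.04,"wx": 0,"wy": 0,"wz": 0},
  {"claw": 0.02,"dx": 0,"dy": -0.04,"dz": -0.02,"wx": 0,"wy": 0,"wz": 0},
  {"claw": 0.02,"dx": 0.01,"dy": -0.04,"dz": 0,"wx": 0,"wy": 0,"wz": 0},
  {"claw": 0.02,"dx": 0.04,"dy": -0.04,"dz": 0,"wx": 0,"wy": 0,"wz": 0},
  {"claw": 0.02,"dx": 0.05,"dy": -0.03,"dz": 0,"wx": 0,"wy": 0,"wz": 0},
  {"claw": 0.02,"dx": 0.05,"dy": -0.016,"dz": 0,"wx": 0,"wy": 0,"wz": 0},
  {"claw": 0.02,"dx": 0.05,"dy": 0,"dz": 0,"wx": 0,"wy": 0,"wz": 0},
  {"claw": 0.02,"dx": 0.04,"dy": 0,"dz": 0,"wx": 0,"wy": 0,"wz": 0},
  {"claw": 0.02,"dx": 0.034,"dy": 0,"dz": 0,"wx": 0,"wy": 0,"wz": 0},
  {"claw": 0.02,"dx": 0,"dy": 0,"dz": 0,"wx": 0,"wy": 0,"wz": 0},
  {"claw": 0.02,"dx": 0,"dy": 0,"dz": 0,"wx": 0,"wy": 0,"wz": 0},
])

```text
t: 6.62
eef_pos: [0.4748, 0.2328, 0.1773]
tool_rot: [0.0, 0.707, 0.707, -0.0]
contact_force: [-0.7, -0.9, -0.9]
gripper_width: 0.333
grasp_force: 49.5
```

```bash
python3 - <<'E'
from h import *
o=get_obs(); print(o["eef_pos"],o["gripper_width"],o["grasp_force"],o["contact_force"])
W,p,T=wcloud(); print(T[0,0])
# held cell: points between pads in tool frame
m=(abs(T[...,0])<.03)&(abs(T[...,1])<.014)&(T[...,2]>-.02)&(T[...,2]<.06)
print(m.sum(), np.nanpercentile(T[m],[1,50,99],axis=0).round(4))
E
```

```text
[0.47479821 0.23279938 0.17726565] 0.33304021377683085 49.54740107059479 [-0.70313217 -0.94378025 -0.89819057]
[ 0.24043563 -0.3227442   0.17742844]
7266 [[-0.0126 -0.0138 -0.0132]
 [ 0.0092  0.0002  0.0023]
 [ 0.0223  0.0136  0.0334]]
```

Request:
drive_tool([
  {"claw": 0.02,"dx": 0,"dy": 0,"dz": 0.03,"wx": 0,"wy": 0,"wz": 0},
  {"claw": 0.02,"dx": 0,"dy": 0,"dz": 0.03,"wx": 0,"wy": 0,"wz": 0},
  {"claw": 0.02,"dx": 0,"dy": 0,"dz": 0.03,"wx": 0,"wy": 0,"wz": 0},
  {"claw": 0.02,"dx": 0,"dy": 0,"dz": 0.015,"wx": 0,"wy": 0,"wz": 0},
  {"claw": 0.02,"dx": 0,"dy": 0,"dz": 0.008,"wx": 0,"wy": 0,"wz": 0},
  {"claw": 0.02,"dx": 0,"dy": 0,"dz": 0.005,"wx": 0,"wy": 0,"wz": 0},
  {"claw": 0.02,"dx": 0,"dy": 0,"dz": 0.003,"wx": 0,"wy": 0,"wz": 0},
  {"claw": 0.02,"dx": 0,"dy": 0,"dz": 0,"wx": 0,"wy": 0,"wz": 0},
  {"claw": 0.02,"dx": 0,"dy": 0,"dz": 0,"wx": 0,"wy": 0,"wz": 0},
])

```text
t: 7.8
eef_pos: [0.4752, 0.2337, 0.0567]
tool_rot: [0.0, 0.707, 0.707, 0.0]
contact_force: [-1.0, 0.1, -0.7]
gripper_width: 0.332
grasp_force: 49.5
```

Request:
drive_tool([
  {"claw": 0.02,"dx": 0,"dy": 0,"dz": 0.002,"wx": 0,"wy": 0,"wz": 0},
  {"claw": 0.02,"dx": 0,"dy": 0,"dz": 0.001,"wx": 0,"wy": 0,"wz": 0},
  {"claw": 0.035,"dx": 0,"dy": 0,"dz": 0,"wx": 0,"wy": 0,"wz": 0},
  {"claw": 0.045,"dx": 0,"dy": 0,"dz": 0,"wx": 0,"wy": 0,"wz": 0},
  {"claw": 0.045,"dx": 0,"dy": 0,"dz": 0,"wx": 0,"wy": 0,"wz": 0},
  {"claw": 0.045,"dx": 0,"dy": 0,"dz": -0.03,"wx": 0,"wy": 0,"wz": 0},
  {"claw": 0.045,"dx": 0,"dy": 0,"dz": -0.05,"wx": 0,"wy": 0,"wz": 0},
  {"claw": 0.045,"dx": 0,"dy": 0,"dz": -0.05,"wx": 0,"wy": 0,"wz": 0},
  {"claw": 0.055,"dx": -0.04,"dy": -0.01,"dz": 0,"wx": 0,"wy": 0,"wz": 0},
  {"claw": 0.055,"dx": -0.05,"dy": -0.01,"dz": 0,"wx": 0,"wy": 0,"wz": 0},
  {"claw": 0.055,"dx": -0.05,"dy": -0.01,"dz": 0,"wx": 0,"wy": 0,"wz": 0},
  {"claw": 0.055,"dx": -0.05,"dy": -0.01,"dz": 0,"wx": 0,"wy": 0,"wz": 0},
  {"claw": 0.055,"dx": -0.05,"dy": -0.01,"dz": 0,"wx": 0,"wy": 0,"wz": 0},
  {"claw": 0.055,"dx": -0.034,"dy": -0.001,"dz": 0,"wx": 0,"wy": 0,"wz": 0},
  {"claw": 0.055,"dx": 0,"dy": 0,"dz": 0,"wx": 0,"wy": 0,"wz": 0},
  {"claw": 0.055,"dx": 0,"dy": 0,"dz": 0,"wx": 0,"wy": 0,"wz": 0},
])

```text
t: 9.8
eef_pos: [0.4239, -0.0399, 0.1833]
tool_rot: [-0.0, 0.707, 0.707, 0.0]
contact_force: [0.7, 0.7, -0.6]
gripper_width: 0.649
grasp_force: 0.0
```

```bash
python3 - <<'E'
from h import *
o=get_obs(); print(o["eef_pos"],toolrot().as_matrix().round(3).tolist(),o["q"].round(2))
W,p,T=wcloud()
blobs(W,.04,.058,100,(.3,.75),(-.15,.4))
E
```

```text
[ 0.4239291  -0.03990161  0.18327853] [[0.0, 1.0, 0.0], [1.0, -0.0, 0.0], [0.0, 0.0, -1.0]] [-0.74  0.2   0.79  2.23 -0.2   0.78  0.18]
blob 646 mid [0.5146 0.0413 0.0462] ext [0.0181 0.0176 0.0096]
blob 1309 mid [ 0.4259 -0.0411  0.0453] ext [0.0261 0.0275 0.0068]
```

Request:
drive_tool([
  {"claw": 0.055,"dx": -0.001,"dy": 0.002,"dz": 0.04,"wx": 0,"wy": 0,"wz": 0},
  {"claw": 0.055,"dx": 0,"dy": 0,"dz": 0.04,"wx": 0,"wy": 0,"wz": 0},
  {"claw": 0.055,"dx": 0,"dy": 0,"dz": 0.03,"wx": 0,"wy": 0,"wz": 0},
  {"claw": 0.055,"dx": 0,"dy": 0,"dz": 0.015,"wx": 0,"wy": 0,"wz": 0},
  {"claw": 0.055,"dx": 0,"dy": 0,"dz": 0.008,"wx": 0,"wy": 0,"wz": 0},
  {"claw": 0.055,"dx": 0,"dy": 0,"dz": 0,"wx": 0,"wy": 0,"wz": 0},
  {"claw": 0.055,"dx": 0,"dy": 0,"dz": 0,"wx": 0,"wy": 0,"wz": 0},
])

```text
t: 10.72
eef_pos: [0.4263, -0.0411, 0.0508]
tool_rot: [0.0, 0.707, 0.707, 0.0]
contact_force: [0.7, -0.4, 0.3]
gripper_width: 0.647
grasp_force: 0.0
```

```bash
python3 - <<'E'
from h import *
p,d=snap("top","top2"); W=cloud("top",d); blobs(W,.04,.06,40,(.43,.54),(.2,.35))
o=get_obs(); print(o["eef_pos"],o["q"].round(2),o["contact_force"].round(1))
E
```

```text
blob 149 mid [0.4732 0.2342 0.0497] ext [0.0267 0.0275 0.0146]
[ 0.42637577 -0.04113971  0.05088173] [-0.49  0.48  0.54  2.31 -0.55  0.47  0.5 ] [0.2 0.5 0.9]
```

Reached it, and the first cell stands in the case. Grip, lift, and carry to (488,322).

Request:
drive_tool([
  {"claw": 0.02,"dx": 0,"dy": 0,"dz": 0,"wx": 0,"wy": 0,"wz": 0},
  {"claw": 0.02,"dx": 0,"dy": 0,"dz": 0,"wx": 0,"wy": 0,"wz": 0},
  {"claw": 0.02,"dx": 0,"dy": 0,"dz": 0,"wx": 0,"wy": 0,"wz": 0},
  {"claw": 0.02,"dx": 0,"dy": 0,"dz": 0,"wx": 0,"wy": 0,"wz": 0},
  {"claw": 0.02,"dx": 0,"dy": 0,"dz": 0,"wx": 0,"wy": 0,"wz": 0},
  {"claw": 0.02,"dx": 0,"dy": 0,"dz": -0.03,"wx": 0,"wy": 0,"wz": 0},
  {"claw": 0.02,"dx": 0,"dy": 0,"dz": -0.05,"wx": 0,"wy": 0,"wz": 0},
  {"claw": 0.02,"dx": 0,"dy": 0,"dz": -0.05,"wx": 0,"wy": 0,"wz": 0},
  {"claw": 0.02,"dx": 0.04,"dy": 0.01,"dz": 0,"wx": 0,"wy": 0,"wz": 0},
  {"claw": 0.02,"dx": 0.05,"dy": 0.01,"dz": 0,"wx": 0,"wy": 0,"wz": 0},
  {"claw": 0.02,"dx": 0.05,"dy": 0.01,"dz": 0,"wx": 0,"wy": 0,"wz": 0},
  {"claw": 0.02,"dx": 0.05,"dy": 0.01,"dz": 0,"wx": 0,"wy": 0,"wz": 0},
  {"claw": 0.02,"dx": 0.05,"dy": 0.01,"dz": 0,"wx": 0,"wy": 0,"wz": 0},
  {"claw": 0.02,"dx": 0.05,"dy": 0.005,"dz": 0,"wx": 0,"wy": 0,"wz": 0},
  {"claw": 0.02,"dx": 0.04,"dy": 0.003,"dz": 0,"wx": 0,"wy": 0,"wz": 0},
  {"claw": 0.02,"dx": 0.033,"dy": 0,"dz": 0,"wx": 0,"wy": 0,"wz": 0},
  {"claw": 0.02,"dx": 0,"dy": 0,"dz": 0,"wx": 0,"wy": 0,"wz": 0},
  {"claw": 0.02,"dx": 0,"dy": 0,"dz": 0,"wx": 0,"wy": 0,"wz": 0},
])

```text
t: 13.02
eef_pos: [0.4838, 0.3207, 0.1801]
tool_rot: [0.0, 0.707, 0.707, -0.0]
contact_force: [0.2, -0.4, -1.3]
gripper_width: 0.328
grasp_force: 49.6
```

```bash
python3 - <<'E'
from h import *
W,p,T=wcloud()
m=(abs(T[...,0])<.03)&(abs(T[...,1])<.013)&(T[...,2]>-.03)&(T[...,2]<.06)
print(m.sum(), np.nanpercentile(T[m],[1,50,99],axis=0).round(4))
E
```

```text
6313 [[-0.0134 -0.0125  0.0026]
 [ 0.0095 -0.0002  0.0047]
 [ 0.0228  0.0126  0.0357]]
```

Request:
drive_tool([
  {"claw": 0.02,"dx": 0,"dy": 0,"dz": 0.03,"wx": 0,"wy": 0,"wz": 0},
  {"claw": 0.02,"dx": 0,"dy": 0,"dz": 0.03,"wx": 0,"wy": 0,"wz": 0},
  {"claw": 0.02,"dx": 0,"dy": 0,"dz": 0.03,"wx": 0,"wy": 0,"wz": 0},
  {"claw": 0.02,"dx": 0,"dy": 0,"dz": 0.018,"wx": 0,"wy": 0,"wz": 0},
  {"claw": 0.02,"dx": 0,"dy": 0,"dz": 0.008,"wx": 0,"wy": 0,"wz": 0},
  {"claw": 0.02,"dx": 0,"dy": 0,"dz": 0.004,"wx": 0,"wy": 0,"wz": 0},
  {"claw": 0.02,"dx": 0,"dy": 0,"dz": 0.003,"wx": 0,"wy": 0,"wz": 0},
  {"claw": 0.02,"dx": 0,"dy": 0,"dz": 0.0015,"wx": 0,"wy": 0,"wz": 0},
  {"claw": 0.02,"dx": 0,"dy": 0,"dz": 0,"wx": 0,"wy": 0,"wz": 0},
  {"claw": 0.035,"dx": 0,"dy": 0,"dz": 0,"wx": 0,"wy": 0,"wz": 0},
  {"claw": 0.045,"dx": 0,"dy": 0,"dz": 0,"wx": 0,"wy": 0,"wz": 0},
  {"claw": 0.045,"dx": 0,"dy": 0,"dz": 0,"wx": 0,"wy": 0,"wz": 0},
  {"claw": 0.045,"dx": 0,"dy": 0,"dz": -0.03,"wx": 0,"wy": 0,"wz": 0},
  {"claw": 0.045,"dx": 0,"dy": 0,"dz": -0.05,"wx": 0,"wy": 0,"wz": 0},
  {"claw": 0.045,"dx": 0,"dy": 0,"dz": -0.05,"wx": 0,"wy": 0,"wz": 0},
  {"claw": 0.045,"dx": 0,"dy": 0,"dz": -0.06,"wx": 0,"wy": 0,"wz": 0},
  {"claw": 0.03,"dx": 0,"dy": 0,"dz": -0.06,"wx": 0,"wy": 0,"wz": 0},
  {"claw": 0.03,"dx": 0,"dy": 0,"dz": -0.05,"wx": 0,"wy": 0,"wz": 0},
  {"claw": 0.03,"dx": 0,"dy": 0,"dz": 0,"wx": 0,"wy": 0,"wz": 0},
])

```text
t: 15.45
eef_pos: [0.4859, 0.3221, 0.36]
tool_rot: [-0.0, 0.707, 0.707, 0.004]
contact_force: [-0.5, -0.6, -1.1]
gripper_width: 0.349
grasp_force: 0.0
```

```bash
python3 - <<'E'
from h import *
print(get_obs()["eef_pos"])
W,p,T=wcloud(); cv2.imwrite("pics/w2.png",p[:,:,::-1])
blobs(W,.04,.06,60,(.42,.54),(.19,.36))
print("lid handle"); blobs(W,.235,.28,60,(.5,.7),(.1,.4))
pp,d=snap("scene","sc1")
Ws=cloud("scene",d); blobs(Ws,.235,.28,30,(.5,.7),(.1,.4))
E
```

```text
[0.48590512 0.32210087 0.36002712]
blob 132 mid [0.4265 0.3131 0.0501] ext [0.0127 0.0896 0.0188]
blob 530 mid [0.485  0.3217 0.0495] ext [0.0269 0.0275 0.0088]
blob 472 mid [0.476  0.2337 0.0479] ext [0.026  0.0278 0.012 ]
lid handle
blob 1243 mid [0.6077 0.2747 0.2504] ext [0.0146 0.0734 0.0257]
blob 225 mid [0.6054 0.2549 0.2507] ext [0.0206 0.1032 0.0279]
```

View pics/w2.png

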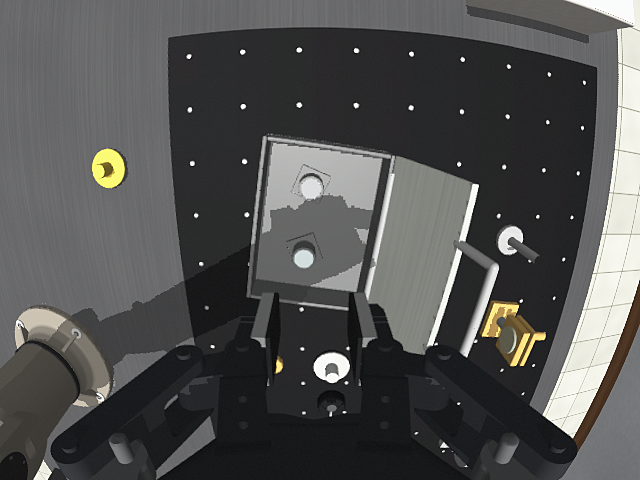

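Both cells stand in the case, at (311,186) and (303,258). The lid's handle bar is at (480,310). Align with the case yaw and straddle the bar.

Request:
drive_tool([
  {"claw": 0.035,"dx": 0,"dy": 0,"dz": 0,"wx": 0,"wy": 0,"wz": 8.2},
  {"claw": 0.035,"dx": -0.016,"dy": 0.04,"dz": 0,"wx": 0,"wy": 0,"wz": 0},
  {"claw": 0.035,"dx": -0.016,"dy": 0.045,"dz": 0,"wx": 0,"wy": 0,"wz": 0},
  {"claw": 0.035,"dx": -0.015,"dy": 0.04,"dz": 0,"wx": 0,"wy": 0,"wz": 0},
  {"claw": 0.035,"dx": 0,"dy": 0,"dz": 0.01,"wx": 0,"wy": 0,"wz": 0},
  {"claw": 0.035,"dx": 0,"dy": 0,"dz": 0,"wx": 0,"wy": 0,"wz": 0},
], newtons=20)

```text
t: 16.3
eef_pos: [0.5996, 0.2573, 0.3431]
tool_rot: [-0.001, 0.756, 0.654, -0.002]
contact_force: [-0.3, 0.8, -0.3]
gripper_width: 0.41
grasp_force: 0.0
```

```bash
python3 - <<'E'
from h import *
o=get_obs(); print(o["eef_pos"],toolrot().as_matrix().round(3).tolist(),o["q"].round(2))
W,p,T=wcloud()
m=(W[...,2]>.243)&(W[...,2]<.275)&(T[...,2]>.05)
P=T[m]; print(len(P))
for a in np.arange(-.06,.07,.02):
    s=P[abs(P[:,0]-a)<.008]
    if len(s)>10: print(a,len(s),np.percentile(s,[5,50,95],axis=0)[:,1:].round(4).tolist())
E
```

```text
[0.59961569 0.25728223 0.34311766] [[0.143, 0.99, -0.004], [0.99, -0.143, -0.002], [-0.002, -0.004, -1.0]] [-1.05  0.47  0.81  1.54 -0.35  1.28 -0.34]
2503
-0.039999999999999994 326 [[0.0018, 0.08], [0.0061, 0.0815], [0.0105, 0.0957]]
-0.01999999999999999 325 [[0.0029, 0.08], [0.0066, 0.0813], [0.0107, 0.0836]]
1.3877787807814457e-17 355 [[0.0029, 0.08], [0.0069, 0.0813], [0.0105, 0.084]]
0.020000000000000018 381 [[0.0034, 0.0797], [0.0068, 0.0812], [0.0107, 0.083]]
0.04000000000000002 418 [[0.0033, 0.08], [0.0071, 0.0813], [0.0106, 0.0836]]
0.060000000000000026 166 [[0.0017, 0.0804], [0.0055, 0.0836], [0.0102, 0.0983]]
```

Request:
drive_tool([
  {"claw": 0.035,"dx": 0,"dy": 0.005,"dz": 0.02,"wx": 0,"wy": 0,"wz": 0},
  {"claw": 0.035,"dx": 0,"dy": 0,"dz": 0.02,"wx": 0,"wy": 0,"wz": 0},
  {"claw": 0.035,"dx": 0,"dy": 0,"dz": 0.02,"wx": 0,"wy": 0,"wz": 0},
  {"claw": 0.035,"dx": 0,"dy": 0,"dz": 0.017,"wx": 0,"wy": 0,"wz": 0},
  {"claw": 0.035,"dx": 0,"dy": 0,"dz": 0,"wx": 0,"wy": 0,"wz": 0},
  {"claw": 0.02,"dx": 0,"dy": 0,"dz": 0,"wx": 0,"wy": 0,"wz": 0},
  {"claw": 0.0,"dx": 0,"dy": 0,"dz": 0,"wx": 0,"wy": 0,"wz": 0},
  {"claw": 0.0,"dx": 0,"dy": 0,"dz": 0,"wx": 0,"wy": 0,"wz": 0},
  {"claw": 0.0,"dx": 0,"dy": 0,"dz": 0,"wx": 0,"wy": 0,"wz": 0},
  {"claw": 0.0,"dx": 0,"dy": 0,"dz": 0,"wx": 0,"wy": 0,"wz": 0},
], newtons=20)

```text
t: 17.6
eef_pos: [0.6064, 0.2565, 0.2696]
tool_rot: [0.0, 0.756, 0.655, 0.001]
contact_force: [-1.6, -0.7, 4.8]
gripper_width: 0.084
grasp_force: 20.3
```

Request:
drive_tool([
  {"claw": 0.0,"dx": 0,"dy": -0.0101,"dz": -0.0018,"wx": 0,"wy": 0,"wz": 0},
  {"claw": 0.0,"dx": 0,"dy": -0.0135,"dz": -0.0015,"wx": 0,"wy": 0,"wz": 0},
  {"claw": 0.0,"dx": 0,"dy": -0.0153,"dz": -0.0006,"wx": 0,"wy": 0,"wz": 0},
  {"claw": 0.0,"dx": 0,"dy": -0.017,"dz": 0.0007,"wx": 0,"wy": 0,"wz": 0},
  {"claw": 0.0,"dx": 0,"dy": -0.0169,"dz": 0.0023,"wx": 0,"wy": 0,"wz": 0},
  {"claw": 0.0,"dx": 0,"dy": 0,"dz": 0,"wx": 0,"wy": 0,"wz": 0},
])

```text
t: 18.35
eef_pos: [0.5308, 0.2677, 0.2696]
tool_rot: [-0.002, 0.755, 0.655, -0.001]
contact_force: [-3.7, 0.2, 7.4]
gripper_width: 0.08
grasp_force: 21.2
```

Request:
drive_tool([
  {"claw": 0.0,"dx": 0,"dy": -0.0166,"dz": 0.0036,"wx": 0,"wy": 0,"wz": 0},
  {"claw": 0.0,"dx": 0,"dy": -0.0162,"dz": 0.0052,"wx": 0,"wy": 0,"wz": 0},
  {"claw": 0.0,"dx": 0,"dy": -0.0157,"dz": 0.0065,"wx": 0,"wy": 0,"wz": 0},
  {"claw": 0.0,"dx": 0,"dy": -0.0151,"dz": 0.0078,"wx": 0,"wy": 0,"wz": 0},
  {"claw": 0.0,"dx": 0,"dy": -0.0143,"dz": 0.0092,"wx": 0,"wy": 0,"wz": 0},
  {"claw": 0.0,"dx": 0,"dy": -0.0135,"dz": 0.0103,"wx": 0,"wy": 0,"wz": 0},
  {"claw": 0.0,"dx": 0,"dy": -0.0126,"dz": 0.0115,"wx": 0,"wy": 0,"wz": 0},
  {"claw": 0.0,"dx": 0,"dy": 0,"dz": 0,"wx": 0,"wy": 0,"wz": 0},
])

```text
t: 19.35
eef_pos: [0.4286, 0.2825, 0.2139]
tool_rot: [-0.001, 0.755, 0.655, -0.001]
contact_force: [-0.4, 5.4, -2.9]
gripper_width: 0.08
grasp_force: 21.1
```

```bash
python3 - <<'E'
from h import *
o=get_obs(); print(o["eef_pos"],o["contact_force"].round(1),o["torque"].round(2),o["q"].round(2))
W,p,T=wcloud()
m=(abs(T[...,0])>.015)&(abs(T[...,0])<.045)&(abs(T[...,1])<.02)&(T[...,2]>-.02)&(T[...,2]<.05)
print(m.sum(),np.percentile(T[m],[5,50,95],axis=0).round(4).tolist())
E
```

```text
[0.42861327 0.28245635 0.21387572] [-0.4  5.4 -2.9] [ 1.1   0.1  -0.09] [-1.35  0.33  0.8   2.02 -0.3   0.91 -0.53]
2567 [[-0.0423, -0.0028, 0.0036], [0.0221, 0.001, 0.0048], [0.0428, 0.0044, 0.0074]]
```

Request:
drive_tool([
  {"claw": 0.0,"dx": 0,"dy": -0.0115,"dz": 0.0126,"wx": 0,"wy": 0,"wz": 0},
  {"claw": 0.0,"dx": 0,"dy": -0.0103,"dz": 0.0135,"wx": 0,"wy": 0,"wz": 0},
  {"claw": 0.0,"dx": 0,"dy": -0.0092,"dz": 0.0143,"wx": 0,"wy": 0,"wz": 0},
  {"claw": 0.0,"dx": 0,"dy": -0.0078,"dz": 0.0151,"wx": 0,"wy": 0,"wz": 0},
  {"claw": 0.0,"dx": 0,"dy": -0.0065,"dz": 0.0157,"wx": 0,"wy": 0,"wz": 0},
  {"claw": 0.0,"dx": 0,"dy": -0.0042,"dz": 0.013,"wx": 0,"wy": 0,"wz": 0},
  {"claw": 0.0,"dx": 0,"dy": -0.0026,"dz": 0.0098,"wx": 0,"wy": 0,"wz": 0},
  {"claw": 0.0,"dx": 0,"dy": -0.002,"dz": 0.01,"wx": 0,"wy": 0,"wz": 0},
  {"claw": 0.0,"dx": 0,"dy": -0.0011,"dz": 0.0068,"wx": 0,"wy": 0,"wz": 0},
  {"claw": 0.0,"dx": 0,"dy": -0.0008,"dz": 0.0068,"wx": 0,"wy": 0,"wz": 0},
  {"claw": 0.0,"dx": 0,"dy": 0,"dz": 0,"wx": 0,"wy": 0,"wz": 0},
])

```text
t: 20.78
eef_pos: [0.3735, 0.2905, 0.0967]
tool_rot: [-0.001, 0.756, 0.655, -0.001]
contact_force: [-3.6, 8.0, -2.2]
gripper_width: 0.081
grasp_force: 22.1
```

Request:
drive_tool([
  {"claw": 0.0,"dx": 0,"dy": -0.0003,"dz": 0.004,"wx": 0,"wy": 0,"wz": 0},
  {"claw": 0.0,"dx": 0,"dy": -0.0003,"dz": 0.004,"wx": 0,"wy": 0,"wz": 0},
  {"claw": 0.0,"dx": 0,"dy": -0.0002,"dz": 0.003,"wx": 0,"wy": 0,"wz": 0},
  {"claw": 0.0,"dx": 0,"dy": 0,"dz": 0.003,"wx": 0,"wy": 0,"wz": 0},
  {"claw": 0.0,"dx": 0,"dy": 0,"dz": 0.002,"wx": 0,"wy": 0,"wz": 0},
  {"claw": 0.0,"dx": 0,"dy": 0,"dz": 0.001,"wx": 0,"wy": 0,"wz": 0},
  {"claw": 0.0,"dx": 0,"dy": 0,"dz": 0.001,"wx": 0,"wy": 0,"wz": 0},
  {"claw": 0.0,"dx": 0,"dy": 0,"dz": 0.001,"wx": 0,"wy": 0,"wz": 0},
  {"claw": 0.0,"dx": 0,"dy": 0,"dz": 0,"wx": 0,"wy": 0,"wz": 0},
])

```text
t: 21.9
eef_pos: [0.3722, 0.2907, 0.078]
tool_rot: [-0.001, 0.755, 0.655, -0.002]
contact_force: [-6.8, 8.1, 0.4]
gripper_width: 0.08
grasp_force: 22.6
```

Request:
drive_tool([
  {"claw": 0.0,"dx": 0,"dy": 0,"dz": 0.001,"wx": 0,"wy": 0,"wz": 0},
  {"claw": 0.0,"dx": 0,"dy": 0,"dz": 0.001,"wx": 0,"wy": 0,"wz": 0},
  {"claw": 0.0,"dx": 0,"dy": 0,"dz": 0.001,"wx": 0,"wy": 0,"wz": 0},
  {"claw": 0.0,"dx": 0,"dy": 0,"dz": 0,"wx": 0,"wy": 0,"wz": 0},
  {"claw": 0.0,"dx": 0,"dy": 0,"dz": 0,"wx": 0,"wy": 0,"wz": 0},
])

```text
t: 22.52
eef_pos: [0.3721, 0.2907, 0.0756]
tool_rot: [-0.002, 0.755, 0.655, -0.002]
contact_force: [-7.7, 5.2, 11.0]
gripper_width: 0.083
grasp_force: 23.5
```

Request:
drive_tool([
  {"claw": 0.0,"dx": 0,"dy": 0,"dz": 0.001,"wx": 0,"wy": 0,"wz": 0},
  {"claw": 0.0,"dx": 0,"dy": 0,"dz": 0,"wx": 0,"wy": 0,"wz": 0},
  {"claw": 0.02,"dx": 0,"dy": 0,"dz": 0,"wx": 0,"wy": 0,"wz": 0},
  {"claw": 0.03,"dx": 0,"dy": 0,"dz": 0,"wx": 0,"wy": 0,"wz": 0},
  {"claw": 0.03,"dx": 0,"dy": 0,"dz": 0,"wx": 0,"wy": 0,"wz": 0},
  {"claw": 0.03,"dx": 0,"dy": 0,"dz": -0.02,"wx": 0,"wy": 0,"wz": 0},
  {"claw": 0.03,"dx": 0,"dy": 0,"dz": -0.05,"wx": 0,"wy": 0,"wz": 0},
  {"claw": 0.03,"dx": 0,"dy": 0,"dz": -0.05,"wx": 0,"wy": 0,"wz": 0},
  {"claw": 0.03,"dx": 0,"dy": 0.02,"dz": -0.05,"wx": 0,"wy": 0,"wz": 0},
  {"claw": 0.03,"dx": -0.05,"dy": 0.02,"dz": 0,"wx": 0,"wy": 0,"wz": -8.2},
  {"claw": 0.03,"dx": -0.06,"dy": 0.01,"dz": 0,"wx": 0,"wy": 0,"wz": 0},
  {"claw": 0.03,"dx": -0.06,"dy": 0,"dz": 0,"wx": 0,"wy": 0,"wz": 0},
  {"claw": 0.03,"dx": -0.06,"dy": 0,"dz": 0,"wx": 0,"wy": 0,"wz": 0},
  {"claw": 0.03,"dx": -0.06,"dy": 0,"dz": 0,"wx": 0,"wy": 0,"wz": 0},
  {"claw": 0.03,"dx": 0,"dy": 0,"dz": 0,"wx": 0,"wy": 0,"wz": 0},
])

```text
t: 24.4
eef_pos: [0.4162, -0.0098, 0.2447]
tool_rot: [-0.0, 0.71, 0.704, 0.0]
contact_force: [0.4, 0.6, -0.3]
gripper_width: 0.349
grasp_force: 0.0
```

```bash
python3 - <<'E'
from h import *
o=get_obs(); print(o["eef_pos"],o["q"].round(2))
p,d=snap("top","top3"); W=cloud("top",d); X,Y,Z=W[...,0],W[...,1],W[...,2]
M=(X>.42)&(X<.55)&(Y>.2)&(Y<.35); P=W[M]
print("lid",np.linalg.lstsq(np.c_[P[:,:2],np.ones(len(P))],P[:,2],rcond=None)[0].round(4),np.median(P[:,2]))
blobs(W,.04,.06,40,(.35,.75),(-.15,.15)); blobs(W,.06,.09,40,(.33,.42),(.2,.4))
E
```

```text
[ 0.41615284 -0.00977308  0.2447469 ] [-1.14  0.04  1.07  2.2  -0.04  0.93 -0.05]
lid [ 0.0121 -0.0071  0.07  ] 0.07420770725445146
blob 525 mid [0.391  0.2729 0.0742] ext [0.0562 0.1393 0.0097]
```

View pics/top3.png

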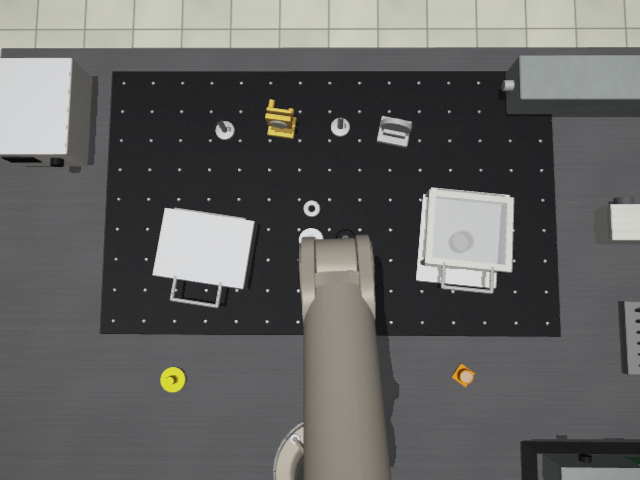

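The lid lies flat on the case at (205,248), and the rest of the board is unchanged. Next is the guard handle.

Request:
drive_tool([
  {"claw": 0.035,"dx": 0,"dy": 0,"dz": 0,"wx": 0,"wy": 0,"wz": 4.7},
  {"claw": 0.035,"dx": -0.05,"dy": 0.004,"dz": 0,"wx": 0,"wy": 0,"wz": 0},
  {"claw": 0.035,"dx": -0.05,"dy": 0.004,"dz": 0,"wx": 0,"wy": 0,"wz": 0},
  {"claw": 0.035,"dx": -0.05,"dy": 0.003,"dz": 0,"wx": 0,"wy": 0,"wz": 0},
  {"claw": 0.035,"dx": -0.05,"dy": 0.003,"dz": 0,"wx": 0,"wy": 0,"wz": 0},
  {"claw": 0.035,"dx": -0.04,"dy": 0,"dz": 0.01,"wx": 0,"wy": 0,"wz": 0},
  {"claw": 0.035,"dx": -0.035,"dy": 0,"dz": 0.02,"wx": 0,"wy": 0,"wz": 0},
  {"claw": 0.035,"dx": 0,"dy": 0,"dz": 0,"wx": 0,"wy": 0,"wz": 0},
  {"claw": 0.035,"dx": 0,"dy": 0,"dz": 0,"wx": 0,"wy": 0,"wz": 0},
], newtons=20)

```text
t: 25.58
eef_pos: [0.4089, -0.2793, 0.2146]
tool_rot: [-0.001, 0.735, 0.678, -0.0]
contact_force: [0.0, -0.2, -0.5]
gripper_width: 0.41
grasp_force: 0.0
```

```bash
cat > bar.py <<'E'
from h import *
import sys
lo,hi=map(float,sys.argv[1:3])
o=get_obs(); print(o["eef_pos"],toolrot().as_matrix().round(3).tolist(),o["q"].round(2))
W,p,T=wcloud(); cv2.imwrite("pics/bar.png",p[:,:,::-1])
m=(W[...,2]>lo)&(W[...,2]<hi)&(T[...,2]>.04)&(abs(T[...,1])<.03)
P=T[m]
for a in np.arange(-.06,.07,.02):
    s=P[abs(P[:,0]-a)<.008]
    if len(s)>10: print(a.round(2),len(s),np.percentile(s,[5,50,95],axis=0)[:,1:].round(4).tolist())
E
python3 bar.py .11 .14
```

```text
[ 0.40886531 -0.27927536  0.21464683] [[0.081, 0.997, -0.001], [0.997, -0.081, 0.001], [0.0, -0.001, -1.0]] [-0.35  0.37  1.03  2.07 -0.4   0.92  0.81]
-0.06 545 [[-0.0068, 0.0857], [0.0103, 0.0884], [0.0252, 0.0923]]
-0.04 299 [[-0.0098, 0.0848], [-0.0058, 0.0864], [-0.0015, 0.0891]]
-0.02 301 [[-0.0087, 0.085], [-0.005, 0.0863], [-0.0014, 0.0884]]
0.0 323 [[-0.0084, 0.0849], [-0.0048, 0.0863], [-0.0013, 0.0881]]
0.02 373 [[-0.0081, 0.0851], [-0.0041, 0.0864], [-0.0006, 0.0886]]
0.04 1095 [[-0.0068, 0.0855], [0.0062, 0.0878], [0.0276, 0.0908]]
```

Request:
drive_tool([
  {"claw": 0.035,"dx": -0.006,"dy": -0.0047,"dz": 0.02,"wx": 0,"wy": 0,"wz": 1.0},
  {"claw": 0.035,"dx": 0,"dy": 0,"dz": 0.025,"wx": 0,"wy": 0,"wz": 0},
  {"claw": 0.035,"dx": 0,"dy": 0,"dz": 0.02,"wx": 0,"wy": 0,"wz": 0},
  {"claw": 0.035,"dx": 0,"dy": 0,"dz": 0.0175,"wx": 0,"wy": 0,"wz": 0},
  {"claw": 0.035,"dx": 0,"dy": 0,"dz": 0,"wx": 0,"wy": 0,"wz": 0},
  {"claw": 0.02,"dx": 0,"dy": 0,"dz": 0,"wx": 0,"wy": 0,"wz": 0},
  {"claw": 0.0,"dx": 0,"dy": 0,"dz": 0,"wx": 0,"wy": 0,"wz": 0},
  {"claw": 0.0,"dx": 0,"dy": 0,"dz": 0,"wx": 0,"wy": 0,"wz": 0},
  {"claw": 0.0,"dx": 0,"dy": 0,"dz": 0,"wx": 0,"wy": 0,"wz": 0},
  {"claw": 0.0,"dx": 0,"dy": 0,"dz": 0,"wx": 0,"wy": 0,"wz": 0},
], newtons=25)

```text
t: 26.88
eef_pos: [0.4023, -0.2861, 0.1325]
tool_rot: [-0.001, 0.742, 0.671, -0.0]
contact_force: [-5.0, 0.5, 2.6]
gripper_width: 0.078
grasp_force: 24.9
```

Request:
drive_tool([
  {"claw": 0.0,"dx": 0,"dy": 0.0019,"dz": -0.0114,"wx": 0,"wy": 0,"wz": 0},
  {"claw": 0.0,"dx": 0,"dy": 0.0033,"dz": -0.0141,"wx": 0,"wy": 0,"wz": 0},
  {"claw": 0.0,"dx": 0,"dy": 0.0054,"dz": -0.0172,"wx": 0,"wy": 0,"wz": 0},
  {"claw": 0.0,"dx": 0,"dy": 0.0069,"dz": -0.0167,"wx": 0,"wy": 0,"wz": 0},
  {"claw": 0.0,"dx": 0,"dy": 0.0083,"dz": -0.016,"wx": 0,"wy": 0,"wz": 0},
  {"claw": 0.0,"dx": 0,"dy": 0.0097,"dz": -0.0152,"wx": 0,"wy": 0,"wz": 0},
  {"claw": 0.0,"dx": 0,"dy": 0.011,"dz": -0.0144,"wx": 0,"wy": 0,"wz": 0},
  {"claw": 0.0,"dx": 0,"dy": 0.0122,"dz": -0.0133,"wx": 0,"wy": 0,"wz": 0},
  {"claw": 0.0,"dx": 0,"dy": 0,"dz": 0,"wx": 0,"wy": 0,"wz": 0},
])

```text
t: 28.0
eef_pos: [0.4596, -0.2918, 0.2529]
tool_rot: [-0.003, 0.742, 0.671, -0.0]
contact_force: [-15.6, 6.6, 16.6]
gripper_width: 0.083
grasp_force: 25.8
```

```bash
cat > held.py <<'E'
from h import *
o=get_obs(); print(o["eef_pos"],o["contact_force"].round(1),o["torque"].round(2),o["q"].round(2))
W,p,T=wcloud()
m=(abs(T[...,0])>.015)&(abs(T[...,0])<.045)&(abs(T[...,1])<.015)&(T[...,2]>-.02)&(T[...,2]<.02)
print(m.sum(),np.percentile(T[m],[5,50,95],axis=0).round(4).tolist())
E
python3 held.py
```

```text
[ 0.45955529 -0.29182923  0.25287332] [-15.6   6.6  16.6] [1.4  3.33 0.03] [-0.33  0.41  1.03  1.92 -0.41  1.05  0.77]
2519 [[-0.0425, -0.0029, 0.0056], [0.0217, 0.0006, 0.0069], [0.0428, 0.0044, 0.0095]]
```

Request:
drive_tool([
  {"claw": 0.0,"dx": 0,"dy": 0.0137,"dz": -0.0159,"wx": 0,"wy": 0,"wz": 0},
  {"claw": 0.0,"dx": 0,"dy": 0.0144,"dz": -0.011,"wx": 0,"wy": 0,"wz": 0},
  {"claw": 0.0,"dx": 0,"dy": 0.0152,"dz": -0.0097,"wx": 0,"wy": 0,"wz": 0},
  {"claw": 0.0,"dx": 0,"dy": 0.016,"dz": -0.0083,"wx": 0,"wy": 0,"wz": 0},
  {"claw": 0.0,"dx": 0,"dy": 0.0167,"dz": -0.0069,"wx": 0,"wy": 0,"wz": 0},
  {"claw": 0.0,"dx": 0,"dy": 0.0172,"dz": -0.0054,"wx": 0,"wy": 0,"wz": 0},
  {"claw": 0.0,"dx": 0,"dy": 0.0177,"dz": -0.004,"wx": 0,"wy": 0,"wz": 0},
  {"claw": 0.0,"dx": 0,"dy": 0.0143,"dz": -0.002,"wx": 0,"wy": 0,"wz": 0},
  {"claw": 0.0,"dx": 0,"dy": 0,"dz": 0,"wx": 0,"wy": 0,"wz": 0},
])

```text
t: 29.18
eef_pos: [0.5889, -0.3043, 0.3159]
tool_rot: [0.002, 0.741, 0.672, 0.001]
contact_force: [1.6, 1.7, 5.8]
gripper_width: 0.078
grasp_force: 25.3
```

Request:
drive_tool([
  {"claw": 0.0,"dx": 0,"dy": 0.005,"dz": -0.0004,"wx": 0,"wy": 0,"wz": 0},
  {"claw": 0.0,"dx": 0,"dy": 0.005,"dz": -0.0003,"wx": 0,"wy": 0,"wz": 0},
  {"claw": 0.0,"dx": 0,"dy": 0.005,"dz": -0.0002,"wx": 0,"wy": 0,"wz": 0},
  {"claw": 0.0,"dx": 0,"dy": 0.004,"dz": 0,"wx": 0,"wy": 0,"wz": 0},
  {"claw": 0.0,"dx": 0,"dy": 0.003,"dz": 0,"wx": 0,"wy": 0,"wz": 0},
  {"claw": 0.0,"dx": 0,"dy": 0.002,"dz": 0.0001,"wx": 0,"wy": 0,"wz": 0},
  {"claw": 0.0,"dx": 0,"dy": 0.001,"dz": 0,"wx": 0,"wy": 0,"wz": 0},
  {"claw": 0.0,"dx": 0,"dy": 0,"dz": 0,"wx": 0,"wy": 0,"wz": 0},
])

```text
t: 30.18
eef_pos: [0.612, -0.3066, 0.3162]
tool_rot: [0.001, 0.741, 0.671, 0.001]
contact_force: [-1.1, 2.1, 5.8]
gripper_width: 0.076
grasp_force: 25.5
```

Request:
drive_tool([
  {"claw": 0.0,"dx": 0,"dy": 0.0015,"dz": 0,"wx": 0,"wy": 0,"wz": 0},
  {"claw": 0.0,"dx": 0,"dy": 0.0015,"dz": 0,"wx": 0,"wy": 0,"wz": 0},
  {"claw": 0.0,"dx": 0,"dy": 0.001,"dz": 0,"wx": 0,"wy": 0,"wz": 0},
  {"claw": 0.0,"dx": 0,"dy": 0,"dz": 0,"wx": 0,"wy": 0,"wz": 0},
  {"claw": 0.0,"dx": 0,"dy": 0,"dz": 0,"wx": 0,"wy": 0,"wz": 0},
])

```text
t: 30.8
eef_pos: [0.6155, -0.307, 0.3161]
tool_rot: [0.0, 0.741, 0.671, 0.001]
contact_force: [-1.8, 2.1, 6.1]
gripper_width: 0.078
grasp_force: 25.5
```

Request:
drive_tool([
  {"claw": 0.0,"dx": 0,"dy": 0.0015,"dz": 0,"wx": 0,"wy": 0,"wz": 0},
  {"claw": 0.0,"dx": 0,"dy": 0.0015,"dz": 0,"wx": 0,"wy": 0,"wz": 0},
  {"claw": 0.0,"dx": 0,"dy": 0.001,"dz": 0,"wx": 0,"wy": 0,"wz": 0},
  {"claw": 0.0,"dx": 0,"dy": 0,"dz": 0,"wx": 0,"wy": 0,"wz": 0},
  {"claw": 0.0,"dx": 0,"dy": 0,"dz": 0,"wx": 0,"wy": 0,"wz": 0},
])

```text
t: 31.42
eef_pos: [0.6159, -0.3071, 0.316]
tool_rot: [-0.003, 0.742, 0.67, -0.001]
contact_force: [-15.7, 7.5, 12.7]
gripper_width: 0.075
grasp_force: 26.3
```

Request:
drive_tool([
  {"claw": 0.015,"dx": 0,"dy": 0,"dz": 0,"wx": 0,"wy": 0,"wz": 0},
  {"claw": 0.035,"dx": 0,"dy": 0,"dz": 0,"wx": 0,"wy": 0,"wz": 0},
  {"claw": 0.035,"dx": 0,"dy": 0,"dz": 0,"wx": 0,"wy": 0,"wz": 0},
  {"claw": 0.035,"dx": 0,"dy": 0,"dz": -0.02,"wx": 0,"wy": 0,"wz": 0},
  {"claw": 0.035,"dx": 0,"dy": 0,"dz": -0.04,"wx": 0,"wy": 0,"wz": 0},
  {"claw": 0.035,"dx": 0,"dy": 0,"dz": -0.03,"wx": 0,"wy": 0,"wz": 0},
  {"claw": 0.035,"dx": 0.04,"dy": -0.0275,"dz": 0,"wx": 0,"wy": 0,"wz": 0},
  {"claw": 0.035,"dx": 0.05,"dy": -0.0275,"dz": 0,"wx": 0,"wy": 0,"wz": 0},
  {"claw": 0.035,"dx": 0.05,"dy": -0.0275,"dz": 0,"wx": 0,"wy": 0,"wz": 0},
  {"claw": 0.035,"dx": 0.05,"dy": -0.0275,"dz": 0,"wx": 0,"wy": 0,"wz": 0},
  {"claw": 0.035,"dx": 0.05,"dy": -0.0275,"dz": 0.03,"wx": 0,"wy": 0,"wz": 0},
  {"claw": 0.035,"dx": 0.05,"dy": 0,"dz": 0.04,"wx": 0,"wy": 0,"wz": 0},
  {"claw": 0.035,"dx": 0.048,"dy": 0,"dz": 0.05,"wx": 0,"wy": 0,"wz": 0},
  {"claw": 0.035,"dx": 0,"dy": 0,"dz": 0.05,"wx": 0,"wy": 0,"wz": 0},
  {"claw": 0.035,"dx": 0,"dy": 0,"dz": 0.05,"wx": 0,"wy": 0,"wz": 0},
  {"claw": 0.035,"dx": 0,"dy": 0,"dz": 0,"wx": 0,"wy": 0,"wz": 0},
  {"claw": 0.035,"dx": 0,"dy": 0,"dz": 0,"wx": 0,"wy": 0,"wz": 0},
])

```text
t: 33.55
eef_pos: [0.5176, 0.0343, 0.1939]
tool_rot: [0.001, 0.742, 0.671, 0.001]
contact_force: [-0.1, -0.6, 0.5]
gripper_width: 0.408
grasp_force: 0.0
```

```bash
python3 - <<'E'
from h import *
o=get_obs(); e=o["eef_pos"]; print(e,o["q"].round(2))
W,p,T=wcloud(); cv2.imwrite("pics/w3.png",p[:,:,::-1])
print("knob");blobs(W,.041,.056,60,(.44,.56),(-.02,.1)); print("disc");blobs(W,.02,.03,60,(.47,.56),(-.0,.09))
p,d=snap("top","top4"); Wt=cloud("top",d)
print("tube top");blobs(Wt,.052,.072,30,(.45,.6),(-.36,-.22))
m=(Wt[...,2]>.15)&(Wt[...,0]>.55)&(Wt[...,0]<.75)&(Wt[...,1]<-.18)&(Wt[...,1]>-.42)
print("guard top pts",np.percentile(Wt[m],[2,50,98],axis=0).round(4).tolist())
E
```

```text
[0.51762371 0.03425339 0.19385349] [-0.93  0.43  0.96  2.03 -0.45  0.9   0.17]
knob
blob 582 mid [0.5158 0.0422 0.0469] ext [0.0176 0.0179 0.0086]
disc
blob 2943 mid [0.5156 0.0418 0.0239] ext [0.05   0.0508 0.003 ]
tube top
blob 160 mid [ 0.5097 -0.293   0.0604] ext [0.0456 0.0452 0.0146]
guard top pts [[0.6016, -0.3892, 0.1533], [0.6122, -0.3032, 0.2309], [0.6219, -0.215, 0.31]]
```

View pics/top4.png

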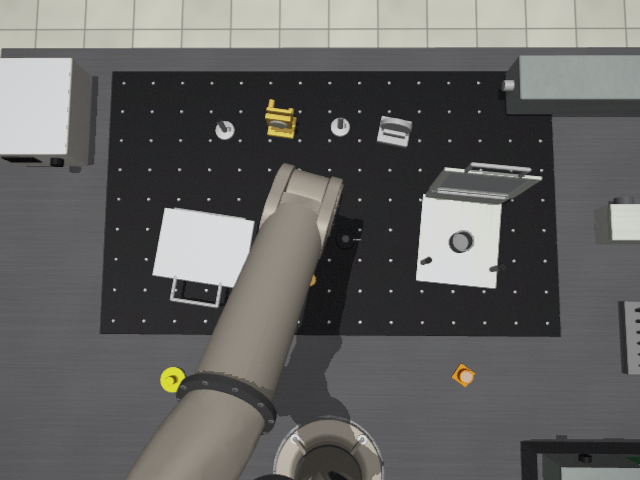

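The guard stands upright at (485,185). The tube is open at (461,241), and the cap lies under the gripper.

Request:
drive_tool([
  {"claw": 0.035,"dx": 0.0076,"dy": -0.0025,"dz": 0.03,"wx": 0,"wy": 0,"wz": 0},
  {"claw": 0.035,"dx": 0,"dy": 0,"dz": 0.04,"wx": 0,"wy": 0,"wz": 0},
  {"claw": 0.035,"dx": 0,"dy": 0,"dz": 0.04,"wx": 0,"wy": 0,"wz": 0},
  {"claw": 0.035,"dx": 0,"dy": 0,"dz": 0.02,"wx": 0,"wy": 0,"wz": 0},
  {"claw": 0.035,"dx": 0,"dy": 0,"dz": 0.011,"wx": 0,"wy": 0,"wz": 0},
  {"claw": 0.035,"dx": 0,"dy": 0,"dz": 0,"wx": 0,"wy": 0,"wz": 0},
  {"claw": 0.035,"dx": 0,"dy": 0,"dz": 0,"wx": 0,"wy": 0,"wz": 0},
  {"claw": 0.01,"dx": 0,"dy": 0,"dz": 0,"wx": 0,"wy": 0,"wz": 0},
  {"claw": 0.01,"dx": 0,"dy": 0,"dz": 0,"wx": 0,"wy": 0,"wz": 0},
  {"claw": 0.01,"dx": 0,"dy": 0,"dz": 0,"wx": 0,"wy": 0,"wz": 0},
  {"claw": 0.01,"dx": 0,"dy": 0,"dz": 0,"wx": 0,"wy": 0,"wz": 0},
], newtons=60)

```text
t: 35.02
eef_pos: [0.515, 0.0428, 0.0517]
tool_rot: [0.0, 0.742, 0.671, 0.001]
contact_force: [-1.4, 1.0, 7.2]
gripper_width: 0.21
grasp_force: 58.4
```

Request:
drive_tool([
  {"claw": 0.01,"dx": 0,"dy": 0,"dz": -0.03,"wx": 0,"wy": 0,"wz": 0},
  {"claw": 0.01,"dx": 0,"dy": 0,"dz": -0.05,"wx": 0,"wy": 0,"wz": 0},
  {"claw": 0.01,"dx": 0,"dy": 0,"dz": -0.05,"wx": 0,"wy": 0,"wz": 0},
  {"claw": 0.01,"dx": -0.03,"dy": 0.003,"dz": -0.03,"wx": 0,"wy": 0,"wz": 0},
  {"claw": 0.01,"dx": -0.05,"dy": 0.003,"dz": 0,"wx": 0,"wy": 0,"wz": 0},
  {"claw": 0.01,"dx": -0.05,"dy": 0.003,"dz": 0,"wx": 0,"wy": 0,"wz": 0},
  {"claw": 0.01,"dx": -0.05,"dy": 0.003,"dz": 0,"wx": 0,"wy": 0,"wz": 0},
  {"claw": 0.01,"dx": -0.05,"dy": 0.003,"dz": 0,"wx": 0,"wy": 0,"wz": 0},
  {"claw": 0.01,"dx": -0.05,"dy": 0.003,"dz": 0,"wx": 0,"wy": 0,"wz": 0},
  {"claw": 0.01,"dx": -0.05,"dy": 0.003,"dz": 0,"wx": 0,"wy": 0,"wz": 0},
  {"claw": 0.01,"dx": -0.05,"dy": 0.003,"dz": 0,"wx": 0,"wy": 0,"wz": 0},
  {"claw": 0.01,"dx": -0.042,"dy": 0.003,"dz": 0,"wx": 0,"wy": 0,"wz": 0},
  {"claw": 0.01,"dx": 0,"dy": 0,"dz": 0,"wx": 0,"wy": 0,"wz": 0},
  {"claw": 0.01,"dx": 0,"dy": 0,"dz": 0,"wx": 0,"wy": 0,"wz": 0},
])

```text
t: 36.78
eef_pos: [0.499, -0.3794, 0.2105]
tool_rot: [-0.0, 0.742, 0.671, 0.0]
contact_force: [0.6, -0.2, -1.2]
gripper_width: 0.206
grasp_force: 58.7
```

```bash
cat > tube.py <<'E'
from h import *
o=get_obs(); e=o["eef_pos"]; print(e,toolrot().as_matrix().round(3).tolist(),o["q"].round(2),o["gripper_width"])
W,p,T=wcloud(); cv2.imwrite("pics/w4.png",p[:,:,::-1])
# rim ring
m=(W[...,2]>.054)&(W[...,2]<.070)&(abs(W[...,0]-.514)<.04)&(abs(W[...,1]+.294)<.04)
P=W[m]; print("rim pts",len(P),"z",np.median(P[:,2]))
top=P[P[:,2]>np.median(P[:,2])-.002]
(c,r)=cv2.minEnclosingCircle((top[:,:2]*1000).astype(np.float32)); print("encl",c,r)
bins=np.degrees(np.arctan2(top[:,1]-c[1]/1e3,top[:,0]-c[0]/1e3)); print("cover",np.histogram(bins,12,(-180,180))[0])
A=np.c_[2*top[:,:2],np.ones(len(top))]; s=np.linalg.lstsq(A,(top[:,:2]**2).sum(1),rcond=None)[0]; print("circfit",s[:2].round(4),np.sqrt(s[2]+s[0]**2+s[1]**2).round(4))
# held cap: disc in tool frame
m=(abs(T[...,0])<.035)&(abs(T[...,1])<.035)&(T[...,2]>.018)&(T[...,2]<.05)
Q=T[m]; print("disc",len(Q),np.percentile(Q,[1,50,99],axis=0).round(4).tolist())
E
python3 tube.py
```

```text
[ 0.49900399 -0.37935345  0.21051978] [[0.1, 0.995, -0.0], [0.995, -0.1, 0.001], [0.001, -0.0, -1.0]] [-0.06  0.59  0.87  1.76 -0.51  1.04  0.91] 0.20631133251160824
rim pts 1178 z 0.06238044826806978
encl (510.9260559082031, -295.2567138671875) 24.209075927734375
cover [79 95 88 86 92 89 94 88 81 91 93 77]
circfit [ 0.511  -0.2951] 0.0218
disc 5097 [[-0.0037, -0.0257, 0.0187], [0.0128, 0.0006, 0.028], [0.0263, 0.027, 0.0306]]
```

View pics/w4.png

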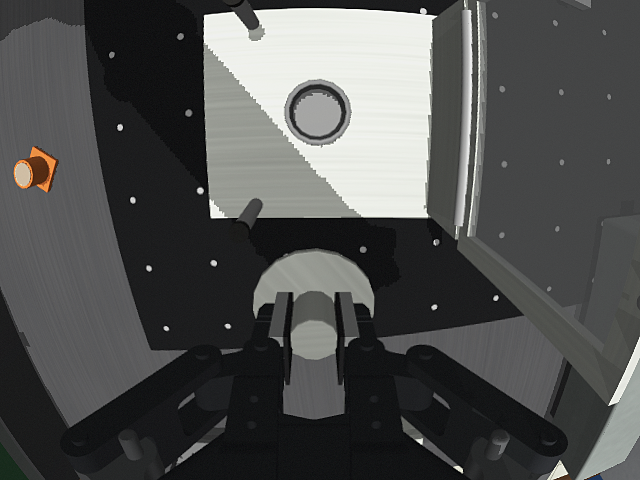

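The tube rim is at (318,112). The held cap is level at (315,290), with its disc below the pads. Move over the tube.

Request:
drive_tool([
  {"claw": 0.01,"dx": 0.03,"dy": 0.001,"dz": 0.01,"wx": 0,"wy": 0,"wz": 0},
  {"claw": 0.01,"dx": 0.03,"dy": 0.001,"dz": 0.02,"wx": 0,"wy": 0,"wz": 0},
  {"claw": 0.01,"dx": 0.0256,"dy": 0.001,"dz": 0.02,"wx": 0,"wy": 0,"wz": 0},
  {"claw": 0.01,"dx": 0,"dy": 0,"dz": 0.03,"wx": 0,"wy": 0,"wz": 0},
  {"claw": 0.01,"dx": 0,"dy": 0,"dz": 0.015,"wx": 0,"wy": 0,"wz": 0},
  {"claw": 0.01,"dx": 0,"dy": 0,"dz": 0,"wx": 0,"wy": 0,"wz": 0},
  {"claw": 0.01,"dx": 0,"dy": 0,"dz": 0,"wx": 0,"wy": 0,"wz": 0},
])

```text
t: 37.7
eef_pos: [0.5109, -0.2958, 0.1166]
tool_rot: [0.001, 0.742, 0.671, 0.0]
contact_force: [0.1, 0.3, -0.9]
gripper_width: 0.212
grasp_force: 58.7
```

```bash
python3 - <<'E'
from h import *
for i in range(2):
    o=get_obs(); e=o["eef_pos"]; print(e,o["contact_force"].round(1),o["gripper_width"]); R=toolrot().as_matrix(); print(R.round(4).tolist()); D=np.array([.5105,-.2945,e[2]])-e; print((R.T@D).round(4)); W,p,T=wcloud()
m=(abs(T[...,0])<.035)&(abs(T[...,1])<.035)&(T[...,2]>.018)&(T[...,2]<.04)
print(np.percentile(T[m],[1,50,99],axis=0).round(4).tolist())
E
```

```text
[ 0.51093258 -0.29576714  0.11656435] [ 0.1  0.3 -0.9] 0.21227475222043715
[[0.1003, 0.995, 0.0013], [0.995, -0.1003, -0.0008], [-0.0006, 0.0013, -1.0]]
[ 0.0012 -0.0006 -0.    ]
[ 0.51101143 -0.29584721  0.11665795] [ 0.3 -0.5 -0.9] 0.2088204081313673
[[0.1003, 0.995, 0.0015], [0.995, -0.1003, -0.0008], [-0.0007, 0.0016, -1.0]]
[ 0.0013 -0.0006 -0.    ]
[[-0.0037, -0.0257, 0.0186], [0.0128, 0.0006, 0.0279], [0.0264, 0.027, 0.0306]]
```

Request:
drive_tool([
  {"claw": 0.01,"dx": 0.0012,"dy": -0.0006,"dz": 0.004,"wx": 0,"wy": 0,"wz": 0},
  {"claw": 0.01,"dx": 0,"dy": 0,"dz": 0.005,"wx": 0,"wy": 0,"wz": 0},
  {"claw": 0.01,"dx": 0,"dy": 0,"dz": 0.003,"wx": 0,"wy": 0,"wz": 0},
  {"claw": 0.01,"dx": 0,"dy": 0,"dz": 0.002,"wx": 0,"wy": 0,"wz": 0},
  {"claw": 0.01,"dx": 0,"dy": 0,"dz": 0.002,"wx": 0,"wy": 0,"wz": 0},
  {"claw": 0.01,"dx": 0,"dy": 0,"dz": 0.002,"wx": 0,"wy": 0,"wz": 0},
  {"claw": 0.01,"dx": 0,"dy": 0,"dz": 0,"wx": 0,"wy": 0,"wz": 0},
])

```text
t: 38.67
eef_pos: [0.51, -0.2938, 0.0974]
tool_rot: [-0.0, 0.742, 0.671, -0.0]
contact_force: [-0.8, 0.0, -0.7]
gripper_width: 0.212
grasp_force: 58.7
```

Request:
drive_tool([
  {"claw": 0.01,"dx": 0,"dy": 0,"dz": 0.001,"wx": 0,"wy": 0,"wz": 0},
  {"claw": 0.01,"dx": 0,"dy": 0,"dz": 0.001,"wx": 0,"wy": 0,"wz": 0},
  {"claw": 0.01,"dx": 0,"dy": 0,"dz": 0.001,"wx": 0,"wy": 0,"wz": 0},
  {"claw": 0.01,"dx": 0,"dy": 0,"dz": 0,"wx": 0,"wy": 0,"wz": 0},
])

```text
t: 39.17
eef_pos: [0.5101, -0.2939, 0.0948]
tool_rot: [-0.0, 0.742, 0.671, 0.0]
contact_force: [-0.8, 0.2, 2.5]
gripper_width: 0.212
grasp_force: 59.1
```

Request:
drive_tool([
  {"claw": 0.01,"dx": 0,"dy": 0,"dz": 0.0005,"wx": 0,"wy": 0,"wz": 0},
  {"claw": 0.022,"dx": 0,"dy": 0,"dz": 0,"wx": 0,"wy": 0,"wz": 0},
  {"claw": 0.035,"dx": 0,"dy": 0,"dz": 0,"wx": 0,"wy": 0,"wz": 0},
  {"claw": 0.035,"dx": 0,"dy": 0,"dz": 0,"wx": 0,"wy": 0,"wz": 0},
  {"claw": 0.035,"dx": 0,"dy": 0,"dz": -0.01,"wx": 0,"wy": 0,"wz": 0},
  {"claw": 0.035,"dx": 0,"dy": 0,"dz": -0.03,"wx": 0,"wy": 0,"wz": 0},
  {"claw": 0.035,"dx": 0,"dy": 0,"dz": -0.04,"wx": 0,"wy": 0,"wz": 0},
  {"claw": 0.035,"dx": 0,"dy": 0,"dz": -0.05,"wx": 0,"wy": 0,"wz": 0},
  {"claw": 0.035,"dx": 0,"dy": 0,"dz": 0,"wx": 0,"wy": 0,"wz": 0},
  {"claw": 0.035,"dx": 0,"dy": 0,"dz": 0,"wx": 0,"wy": 0,"wz": 0},
])

```text
t: 40.42
eef_pos: [0.51, -0.2935, 0.2241]
tool_rot: [-0.0, 0.741, 0.671, 0.0]
contact_force: [0.3, 0.4, -0.5]
gripper_width: 0.41
grasp_force: 0.0
```

```bash
python3 - <<'E'
from h import *
o=get_obs(); print(o["eef_pos"])
W,p,T=wcloud()
m=(W[...,2]>.058)&(W[...,2]<.078)&(abs(W[...,0]-.511)<.04)&(abs(W[...,1]+.294)<.04)&(T[...,2]>.03)
P=W[m]; zt=np.median(P[:,2]); P=P[abs(P[:,2]-zt)<.003]; print("disc",len(P),zt,((P.min(0)+P.max(0))/2).round(4),(P.max(0)-P.min(0)).round(4))
print(np.linalg.lstsq(np.c_[P[:,:2]-[.511,-.294],np.ones(len(P))],P[:,2],rcond=None)[0].round(4))
print("knob");blobs(W,.08,.1,60,(.48,.54),(-.33,-.26))
print("other");blobs(W,.02,.06,60,(.48,.54),(-.33,-.26))
E
```

```text
[ 0.50997762 -0.29353883  0.22409826]
disc 3041 0.0668357285016121 [ 0.5106 -0.2951  0.0668] [0.0551 0.0548 0.0058]
[-0.0005 -0.0033  0.0668]
knob
blob 666 mid [ 0.5109 -0.2945  0.088 ] ext [0.0182 0.0176 0.0123]
other
blob 220 mid [ 0.5116 -0.2757  0.0327] ext [0.0356 0.0094 0.0247]
```

Request:
drive_tool([
  {"claw": 0.035,"dx": 0,"dy": 0,"dz": -0.05,"wx": 0,"wy": 0,"wz": 0},
  {"claw": 0.035,"dx": 0,"dy": 0,"dz": -0.05,"wx": 0,"wy": 0,"wz": 0},
  {"claw": 0.035,"dx": 0,"dy": 0,"dz": -0.05,"wx": 0,"wy": 0,"wz": 0},
  {"claw": 0.035,"dx": 0,"dy": 0,"dz": -0.03,"wx": 0,"wy": 0,"wz": 0},
  {"claw": 0.035,"dx": -0.001,"dy": 0.036,"dz": 0,"wx": 0,"wy": 0,"wz": 0},
  {"claw": 0.035,"dx": -0.001,"dy": 0.036,"dz": 0,"wx": 0,"wy": 0,"wz": 0},
  {"claw": 0.035,"dx": -0.001,"dy": 0.035,"dz": 0,"wx": 0,"wy": 0,"wz": 0},
  {"claw": 0.035,"dx": 0,"dy": 0,"dz": 0,"wx": 0,"wy": 0,"wz": 0},
  {"claw": 0.035,"dx": 0,"dy": 0,"dz": 0,"wx": 0,"wy": 0,"wz": 0},
], newtons=25)

```text
t: 41.6
eef_pos: [0.6152, -0.308, 0.4029]
tool_rot: [-0.001, 0.742, 0.67, -0.001]
contact_force: [-0.9, -0.4, 0.6]
gripper_width: 0.409
grasp_force: 0.0
```

```bash
python3 bar.py .295 .325
```

```text
[ 0.61520578 -0.30795994  0.40293843] [[0.101, 0.995, -0.002], [0.995, -0.101, 0.0], [0.0, -0.002, -1.0]] [-0.21  0.56  0.97  1.36 -0.45  1.46  0.64]
-0.04 258 [[-0.0028, 0.0937], [0.0011, 0.0951], [0.0051, 0.098]]
-0.02 292 [[-0.0027, 0.0937], [0.0011, 0.0951], [0.0049, 0.097]]
0.0 314 [[-0.0026, 0.0936], [0.0011, 0.095], [0.0048, 0.0967]]
0.02 330 [[-0.0024, 0.0936], [0.0011, 0.0951], [0.0047, 0.0968]]
0.04 371 [[-0.0029, 0.0937], [0.0011, 0.0951], [0.0047, 0.0972]]
0.06 126 [[-0.0028, 0.094], [0.0009, 0.0958], [0.0041, 0.1048]]
```

Request:
drive_tool([
  {"claw": 0.035,"dx": 0,"dy": 0.001,"dz": 0.025,"wx": 0,"wy": 0,"wz": 0},
  {"claw": 0.035,"dx": 0,"dy": 0,"dz": 0.025,"wx": 0,"wy": 0,"wz": 0},
  {"claw": 0.035,"dx": 0,"dy": 0,"dz": 0.02,"wx": 0,"wy": 0,"wz": 0},
  {"claw": 0.035,"dx": 0,"dy": 0,"dz": 0.017,"wx": 0,"wy": 0,"wz": 0},
  {"claw": 0.035,"dx": 0,"dy": 0,"dz": 0,"wx": 0,"wy": 0,"wz": 0},
  {"claw": 0.02,"dx": 0,"dy": 0,"dz": 0,"wx": 0,"wy": 0,"wz": 0},
  {"claw": 0.0,"dx": 0,"dy": 0,"dz": 0,"wx": 0,"wy": 0,"wz": 0},
  {"claw": 0.0,"dx": 0,"dy": 0,"dz": 0,"wx": 0,"wy": 0,"wz": 0},
  {"claw": 0.0,"dx": 0,"dy": 0,"dz": 0,"wx": 0,"wy": 0,"wz": 0},
  {"claw": 0.0,"dx": 0,"dy": 0,"dz": 0,"wx": 0,"wy": 0,"wz": 0},
])

```text
t: 42.9
eef_pos: [0.6156, -0.308, 0.3181]
tool_rot: [-0.001, 0.742, 0.67, -0.0]
contact_force: [-5.8, 2.4, 4.5]
gripper_width: 0.075
grasp_force: 24.6
```

Request:
drive_tool([
  {"claw": 0.0,"dx": 0,"dy": -0.0126,"dz": -0.0002,"wx": 0,"wy": 0,"wz": 0},
  {"claw": 0.0,"dx": 0,"dy": -0.0144,"dz": 0.0008,"wx": 0,"wy": 0,"wz": 0},
  {"claw": 0.0,"dx": 0,"dy": -0.0179,"dz": 0.0023,"wx": 0,"wy": 0,"wz": 0},
  {"claw": 0.0,"dx": 0,"dy": -0.0177,"dz": 0.004,"wx": 0,"wy": 0,"wz": 0},
  {"claw": 0.0,"dx": 0,"dy": -0.0172,"dz": 0.0054,"wx": 0,"wy": 0,"wz": 0},
  {"claw": 0.0,"dx": 0,"dy": -0.0167,"dz": 0.0069,"wx": 0,"wy": 0,"wz": 0},
  {"claw": 0.0,"dx": 0,"dy": -0.016,"dz": 0.0083,"wx": 0,"wy": 0,"wz": 0},
  {"claw": 0.0,"dx": 0,"dy": -0.0152,"dz": 0.0097,"wx": 0,"wy": 0,"wz": 0},
  {"claw": 0.0,"dx": 0,"dy": -0.0144,"dz": 0.011,"wx": 0,"wy": 0,"wz": 0},
  {"claw": 0.0,"dx": 0,"dy": -0.0133,"dz": 0.0122,"wx": 0,"wy": 0,"wz": 0},
  {"claw": 0.0,"dx": 0,"dy": 0,"dz": 0,"wx": 0,"wy": 0,"wz": 0},
])

```text
t: 44.28
eef_pos: [0.4606, -0.2926, 0.2562]
tool_rot: [-0.0, 0.742, 0.67, -0.0]
contact_force: [-2.2, -4.7, -3.8]
gripper_width: 0.074
grasp_force: 25.1
```

```bash
python3 held.py
```

```text
[ 0.46060668 -0.29261315  0.25617693] [-2.2 -4.7 -3.8] [-0.92  0.1   0.01] [-0.33  0.4   1.01  1.91 -0.39  1.04  0.75]
2485 [[-0.0429, -0.0028, 0.0076], [0.0214, 0.001, 0.0088], [0.0428, 0.0045, 0.0114]]
```

Request:
drive_tool([
  {"claw": 0.0,"dx": 0,"dy": -0.0122,"dz": 0.0133,"wx": 0,"wy": 0,"wz": 0},
  {"claw": 0.0,"dx": 0,"dy": -0.011,"dz": 0.0144,"wx": 0,"wy": 0,"wz": 0},
  {"claw": 0.0,"dx": 0,"dy": -0.0097,"dz": 0.0152,"wx": 0,"wy": 0,"wz": 0},
  {"claw": 0.0,"dx": 0,"dy": -0.0083,"dz": 0.016,"wx": 0,"wy": 0,"wz": 0},
  {"claw": 0.0,"dx": 0,"dy": -0.0069,"dz": 0.0167,"wx": 0,"wy": 0,"wz": 0},
  {"claw": 0.0,"dx": 0,"dy": -0.0045,"dz": 0.0137,"wx": 0,"wy": 0,"wz": 0},
  {"claw": 0.0,"dx": 0,"dy": -0.0027,"dz": 0.0105,"wx": 0,"wy": 0,"wz": 0},
  {"claw": 0.0,"dx": 0,"dy": -0.0022,"dz": 0.0107,"wx": 0,"wy": 0,"wz": 0},
  {"claw": 0.0,"dx": 0,"dy": -0.0011,"dz": 0.0071,"wx": 0,"wy": 0,"wz": 0},
  {"claw": 0.0,"dx": 0,"dy": -0.0009,"dz": 0.0072,"wx": 0,"wy": 0,"wz": 0},
  {"claw": 0.0,"dx": 0,"dy": 0,"dz": 0,"wx": 0,"wy": 0,"wz": 0},
])

```text
t: 45.7
eef_pos: [0.4019, -0.2869, 0.1311]
tool_rot: [-0.0, 0.742, 0.67, -0.001]
contact_force: [-3.7, -5.6, -1.9]
gripper_width: 0.076
grasp_force: 26.6
```

Request:
drive_tool([
  {"claw": 0.0,"dx": 0,"dy": -0.0003,"dz": 0.004,"wx": 0,"wy": 0,"wz": 0},
  {"claw": 0.0,"dx": 0,"dy": -0.0003,"dz": 0.004,"wx": 0,"wy": 0,"wz": 0},
  {"claw": 0.0,"dx": 0,"dy": -0.0002,"dz": 0.003,"wx": 0,"wy": 0,"wz": 0},
  {"claw": 0.0,"dx": 0,"dy": 0,"dz": 0.003,"wx": 0,"wy": 0,"wz": 0},
  {"claw": 0.0,"dx": 0,"dy": 0,"dz": 0.002,"wx": 0,"wy": 0,"wz": 0},
  {"claw": 0.0,"dx": 0,"dy": 0,"dz": 0.001,"wx": 0,"wy": 0,"wz": 0},
  {"claw": 0.0,"dx": 0,"dy": 0,"dz": 0.001,"wx": 0,"wy": 0,"wz": 0},
  {"claw": 0.0,"dx": 0,"dy": 0,"dz": 0,"wx": 0,"wy": 0,"wz": 0},
])

```text
t: 46.7
eef_pos: [0.4007, -0.2867, 0.1134]
tool_rot: [-0.001, 0.742, 0.67, -0.001]
contact_force: [-6.6, -4.5, 0.6]
gripper_width: 0.077
grasp_force: 27.1
```

Request:
drive_tool([
  {"claw": 0.0,"dx": 0,"dy": 0,"dz": 0.001,"wx": 0,"wy": 0,"wz": 0},
  {"claw": 0.0,"dx": 0,"dy": 0,"dz": 0.001,"wx": 0,"wy": 0,"wz": 0},
  {"claw": 0.0,"dx": 0,"dy": 0,"dz": 0,"wx": 0,"wy": 0,"wz": 0},
])

```text
t: 47.08
eef_pos: [0.4007, -0.2867, 0.1114]
tool_rot: [-0.001, 0.742, 0.67, -0.001]
contact_force: [-5.4, -5.1, 1.2]
gripper_width: 0.075
grasp_force: 27.1
```

Request:
drive_tool([
  {"claw": 0.0,"dx": 0,"dy": 0,"dz": 0.001,"wx": 0,"wy": 0,"wz": 0},
  {"claw": 0.0,"dx": 0,"dy": 0,"dz": 0.001,"wx": 0,"wy": 0,"wz": 0},
  {"claw": 0.0,"dx": 0,"dy": 0,"dz": 0,"wx": 0,"wy": 0,"wz": 0},
])

```text
t: 47.45
eef_pos: [0.4006, -0.2868, 0.1098]
tool_rot: [-0.001, 0.742, 0.67, -0.001]
contact_force: [-7.2, -3.8, 8.1]
gripper_width: 0.079
grasp_force: 27.7
```

Request:
drive_tool([
  {"claw": 0.0,"dx": 0,"dy": 0,"dz": 0.001,"wx": 0,"wy": 0,"wz": 0},
  {"claw": 0.0,"dx": 0,"dy": 0,"dz": 0.001,"wx": 0,"wy": 0,"wz": 0},
  {"claw": 0.0,"dx": 0,"dy": 0,"dz": 0,"wx": 0,"wy": 0,"wz": 0},
])

```text
t: 47.82
eef_pos: [0.4006, -0.2869, 0.1091]
tool_rot: [-0.001, 0.742, 0.67, 0.0]
contact_force: [-12.1, 1.8, 28.3]
gripper_width: 0.081
grasp_force: 29.8
```

At its stop: the position stalled and the force rose. Release and retreat.

Request:
drive_tool([
  {"claw": 0.015,"dx": 0,"dy": 0,"dz": 0,"wx": 0,"wy": 0,"wz": 0},
  {"claw": 0.03,"dx": 0,"dy": 0,"dz": 0,"wx": 0,"wy": 0,"wz": 0},
  {"claw": 0.03,"dx": 0,"dy": 0,"dz": 0,"wx": 0,"wy": 0,"wz": 0},
  {"claw": 0.03,"dx": 0,"dy": 0,"dz": -0.02,"wx": 0,"wy": 0,"wz": 0},
  {"claw": 0.03,"dx": 0,"dy": 0,"dz": -0.05,"wx": 0,"wy": 0,"wz": 0},
  {"claw": 0.03,"dx": 0,"dy": 0,"dz": -0.05,"wx": 0,"wy": 0,"wz": 0},
  {"claw": 0.03,"dx": 0,"dy": 0,"dz": -0.05,"wx": 0,"wy": 0,"wz": 0},
  {"claw": 0.03,"dx": 0.05,"dy": 0,"dz": 0,"wx": 0,"wy": 0,"wz": 0},
  {"claw": 0.03,"dx": 0.06,"dy": 0,"dz": 0,"wx": 0,"wy": 0,"wz": 0},
  {"claw": 0.03,"dx": 0.06,"dy": 0,"dz": 0,"wx": 0,"wy": 0,"wz": 0},
  {"claw": 0.03,"dx": 0.06,"dy": 0,"dz": 0,"wx": 0,"wy": 0,"wz": 0},
  {"claw": 0.03,"dx": 0.05,"dy": 0.01,"dz": 0,"wx": 0,"wy": 0,"wz": 0},
  {"claw": 0.03,"dx": 0,"dy": 0,"dz": 0,"wx": 0,"wy": 0,"wz": 0},
])

```text
t: 49.45
eef_pos: [0.4411, -0.0062, 0.278]
tool_rot: [0.0, 0.739, 0.674, -0.0]
contact_force: [-0.3, -0.8, -0.1]
gripper_width: 0.35
grasp_force: 0.0
```

```bash
python3 - <<'E'
from h import *
print(get_obs()["eef_pos"])
p,d=snap("top","top5"); W=cloud("top",d); X,Y,Z=W[...,0],W[...,1],W[...,2]
def pl(n,M):
    P=W[M]; s=np.linalg.lstsq(np.c_[P[:,:2]-P[:,:2].mean(0),np.ones(len(P))],P[:,2],rcond=None)[0]; print(n,len(P),s.round(4))
pl("lid",(X>.42)&(X<.55)&(Y>.2)&(Y<.35)&(Z>.05))
pl("guard",(X>.46)&(X<.58)&(Y<-.23)&(Y>-.36)&(Z>.085))
print("guard bar");blobs(W,.085,.13,40,(.38,.415),(-.4,-.2))
ps,ds=snap("scene","sc5")
E
```

```text
[ 0.44114329 -0.0061858   0.27796202]
lid 4011 [0.0012 0.0006 0.0743]
guard 3428 [-0.0031 -0.0007  0.1031]
guard bar
blob 234 mid [ 0.4036 -0.2836  0.1044] ext [0.019  0.1055 0.0088]
```

View pics/sc5.png

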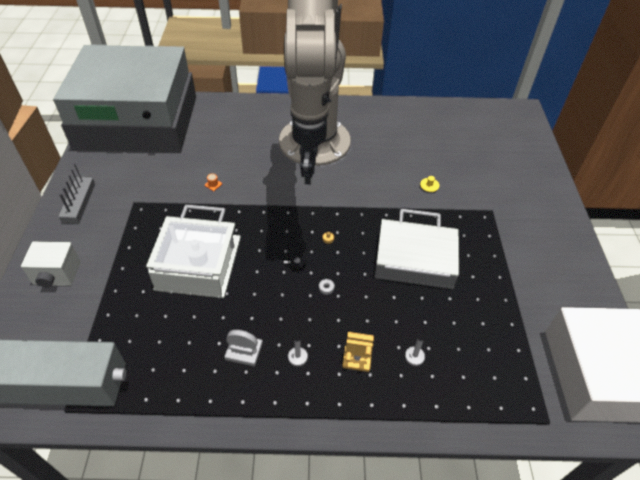

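View pics/top5.png

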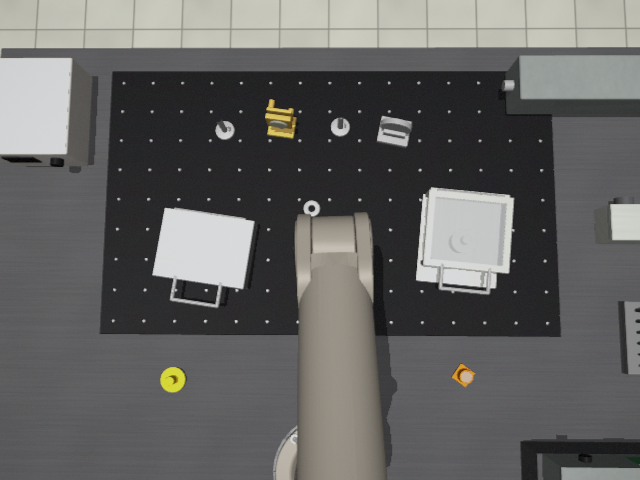

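Both views show the lid flat at (205,248) and the guard flat at (467,235), with the cap under it. No loose cells remain and the bystanders are in place.

```bash
python3 -c "from station import *; print(hand_in())"
```

```text
the job is handed in; nothing more can be done
None
```

The job is handed in: both loose cells are in the case with its lid shut, the cap is seated level on the tube, the guard is down on its stop, and the last images show the other parts where they stood.

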